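Lay out the tooling for the next milling job

TASK

Lay out the tooling for the next milling job: set the steel V-block, groove up, squarely on the middle of the black riser block, rest the brass bar centred along its groove, and stand the drill chuck upright on the bench to the left of the riser, in line with the middle of its orange-striped side and about 30 mm clear of it. The red case already holds the white cutter tube in one end cell: leave that one there, stand the yellow tube in the middle cell and the blue tube in the other end cell, so that yellow is between white and blue.

Things in the scene. Friction and masses are not known exactly. Their poses are not given: they have to be found in the camera images.
- riser: Black riser block with a dark steel top, fixed to the bench, 90 x 90 mm, 40 mm tall. Origin at the centre of its underside, z up; its orange-striped side is its +y side, which looks to the left as seen from the robot (yaw within about 0.4 rad); the stripe also shows as an 8 mm line along that edge of the top.
- case: Red open plastic case, fixed to the bench, outside 52 mm (x) by 148 mm (y), 40 mm tall, walls, dividers and floor 4 mm thick. Three cells in a row along its y axis, each 44 mm square inside, centred at y = -48, 0 and +48 mm. Origin at the centre of its underside, z up. Any yaw. The white tube stands in the +y end cell.
- vblock: Loose bright steel V-block, 60 mm (x) by 48 mm (y), 38 mm tall, about 0.6 kg; a 90 degree groove runs along its x axis in the top, 24 mm wide and 12 mm deep, with flat lands 12 mm wide either side. Origin at the centre of its underside, z up; starts on the bench, groove up.
- bar: Loose round brass bar, 28 mm diameter, 70 mm long, about 0.33 kg, lying along its x axis; a narrow 8 mm milled flat along its underside keeps it from rolling. Origin at the middle of its length on the underside, z up. Seated in the groove of the V-block its axis is 46 mm above the V-block's underside, so its lower sides are in the groove and its widest part is 8 mm above the lands.
- bar_mid (a point): The centre of the brass bar, on its axis, 14 mm above its underside.
- chuck: Loose steel drill chuck standing nose up, 60 mm tall: a round body of 40 mm diameter with a dark knurled band up to 40 mm height, then a cone to a 20 mm nose; about 0.35 kg. Origin at the centre of its underside, z up. It stands on the bench; 30 mm clear of the riser's striped side puts its axis 95 mm from the riser's middle.
- yellow: Loose yellow plastic cutter tube standing upright, 24 mm diameter, 70 mm tall, thin black band; about 0.06 kg. Origin at the centre of its underside, z up.
- blue: Loose blue plastic cutter tube, same shape and size as the yellow one. Origin at the centre of its underside, z up.
- white: Loose white plastic cutter tube, same shape and size, already standing in one end cell of the red case on its 4 mm floor. Origin at the centre of its underside, z up.
Things that resemble listed ones, but are neither listed nor needed, are in the scene too. What is meant by the blue is not green, and is the larger of those in its own colour.

How it is judged:
By the outcome, as a careful person would: the job done as asked, in the order asked, and still so for the second after the job is handed in, with the robot touching nothing.
It also fails if it takes over 128 s, if anything falls off the work surface, if the arm or the gripper's body presses on something with over 40 N, if the wrist force passes 120 N, or if a joint passes its speed limit or range.

ROBOT

A 6-joint arm with a two-finger parallel gripper is mounted at the origin on the work surface. World frame = base frame: x ahead of the robot, y to its left, z up, the work surface at z = 0. Lengths are in mm, angles in rad, forces in N, time in s.
With the tool pointing down it reaches from about 250 to 800 mm from the base axis. Payload 3.9 kg.
Tool frame: the origin (TCP) lies on the centre line of the jaws, within the pads' length; the fingertips stand env.finger_overhang ahead of it and the grasp point (between the pads) lies 3 mm ahead of it (env.finger_overhang is the distance from the TCP to the fingertips, in mm); z points along the fingers, y is the line along which they close (so a half turn about z gives the same grasp; the last joint's range is limited). The gripper opens to 85 mm and grips with 20 to 120 N. Pads are 22 mm wide; open, the fingers measure 114 mm over their backs; the gripper's body (76 mm by 85 mm) begins 54 mm behind the grasp point. The pads swing forward as they close: fully open they stand 13 mm farther back than shut.
Start: joints at [1.201, 0.26, -0.138, 1.173, 0, 1.571], TCP at [189.745, 489.502, 253.304] pointing down, gripper open.
Joint ranges: [-2.78, 2.78], [-0.83, 1.72], [-1.28, 1.37], [-1.9, 2.12], [-1.57, 1.48], [-3.14, 3.14]. Speed limits (rad/s): [2.57, 2.57, 3.14, 3.14, 3.14, 3.14].

INTERFACE

Orientations are given as a unit quaternion [x, y, z, w].
In Python, from bench import env gives the robot as it stands.
- The arm moves only by the shell command python3 -m handwheel 'ROWS' [FORCE]. ROWS is JSON, a list of rows, each an object of numbers: "dx", "dy", "dz": the shift along the tool's x, y, z in m; "ax", "ay", "az": the turn, a rotation vector about the tool's x, y, z in degrees; "grip": the opening, from -1 (shut) to 1 (fully open), so that 0 is half open. A call has 1 to 10 rows; each row is the pose to reach, as a shift and turn from the pose commanded when the call began, along the tool's axes at that moment; what a row does not reach only later rows make up. A row lasts 1/12 s, in which the tool goes at most 41.7 mm and 7.16 degrees, less where a joint would pass 70% of its speed; a pose out of reach is approached as far as the arm can. A call with a gripper value outside its range is refused whole. The fingers move at their own pace and stop on an object; FORCE is the grip in N (left out, the last holds). Time passes only in rows, so rows that repeat a pose let the fingers close. It gives the time, the measured TCP pose, the force, the opening and the grip force at its end, in the units of the state.
- env.sense(): the state, without advancing time (a new reading comes with each control period).
- env.camera(name): name is "side" or "top" or "wrist"; returns the picture (384x512x3 uint8, red, green, blue); there is no depth.
- env.camera_model(name): a dict with "fx", "fy", "cx", "cy" (pixels), "R" (3x3) and "t" (3): a world point X has camera coordinates R X + t; the wrist camera has in their place "tool_from_camera" (4x4, takes a point from camera to tool coordinates, whose origin is the TCP and whose axes are the flange's). Camera axes: x right, y down, z forward; pixel columns grow to the right and rows downward; lengths in mm; the calibration is good to about 2 mm. A picture is of the moment at which its call begins: read the wrist's pose just before it. camera_model takes no time and is no camera call.
- env.close_job(): hands the job in; it is judged then, once.
The state is a dict: "t": time; "joint_pos": joint angles; "joint_velocities": joint speeds; "tau": joint torques, N m; "tcp_pos": TCP position; "orientation": TCP orientation; "contact_force": force on the tool from outside, world axes, zero at the start; "wrist_torque": the same for the moment, N m; "width": opening from 0.0 (shut) to 1.0 (fully open); "finger_force": force on a finger pad.
Only numpy, scipy, OpenCV 4.12 (cv2) and the standard library are available. Lean on these libraries where they do the work, as an engineer would, in place of code of your own. Each camera call takes 0.05 s, during which the arm holds its last target. There are 200 camera calls.

## Working session

There is one attempt and no reset: what is moved stays moved. The work goes in short steps, Python scripts to look and compute and a shell command to move; the robot and the scene stay as the last step left them, time stands still between calls to the robot, and variables do not carry over. Pictures are saved under pics/ and viewed, at most 14 in all, crops included, and the job is handed in when it is done.

```bash
mkdir -p pics; ls
python3 - <<'E'
from bench import env
import cv2,numpy as np
s=env.sense();print(s, env.finger_overhang)
for n in("top","side"):
    cv2.imwrite(f"pics/{n}0.png",cv2.cvtColor(env.camera(n),cv2.COLOR_RGB2BGR))
for n in("top","side","wrist"): print(env.camera_model(n))
E
```

```text
pics
{'t': 0.0, 'joint_pos': array([ 1.20102860e+00,  2.60651744e-01, -1.39391205e-01,  1.17271298e+00,
       -3.38167091e-05,  1.57082193e+00]), 'joint_velocities': array([ 8.20944243e-04, -1.79540572e-03,  8.16326570e-04,  2.10904312e-04,
       -6.87615308e-04, -2.63943582e-05]), 'tau': array([ 7.88798752e-04, -4.05676031e+01,  2.53923726e+01,  1.87156984e-02,
        1.53100223e-04,  6.65733111e-06]), 'tcp_pos': array([189.50703762, 488.90140246, 252.47342389]), 'orientation': array([ 1.83844857e-01,  9.82954784e-01, -9.66213299e-04, -1.63486604e-04]), 'contact_force': array([-0.12496583,  0.02702277, -0.09072391]), 'wrist_torque': array([ 0.03983485,  0.00279732, -0.04559556]), 'finger_force': 0.0, 'width': 1.002996173529003} 22.0
{'fx': 415.7898325994101, 'fy': 415.7898325994101, 'cx': 254.01016861820779, 'cy': 195.27492723612568, 'R': array([[-0.0089206 , -0.99995761,  0.00228179],
       [-0.99575064,  0.00867387, -0.09168111],
       [ 0.09165744, -0.00308994, -0.9957858 ]]), 't': array([  36.87950934,  504.1857812 , 1092.0795325 ])}
{'fx': 455.52073232706465, 'fy': 455.52073232706465, 'cx': 256.0668289455719, 'cy': 190.57924236219216, 'R': array([[-0.97965027, -0.20067113, -0.00405459],
       [-0.1149945 ,  0.57771586, -0.80809693],
       [ 0.16450412, -0.79118612, -0.58903558]]), 't': array([460.19900049,  73.2135461 , 974.08768726])}
{'fx': 336.3654293473449, 'fy': 336.3654293473449, 'cx': 256.42302210682215, 'cy': 197.0341255433936, 'tool_from_camera': array([[-1.34425511e-03, -9.49312580e-01, -3.14330748e-01,
         8.03387180e+01],
       [ 9.99999080e-01, -1.33249195e-03, -2.52290014e-04,
        -8.16545917e-01],
       [-1.79341106e-04, -3.14330798e-01,  9.49313498e-01,
        -1.20389504e+02],
       [ 0.00000000e+00,  0.00000000e+00,  0.00000000e+00,
         1.00000000e+00]])}
```

View pics/top0.png

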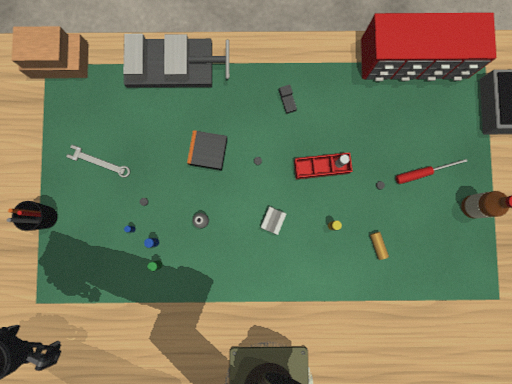

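View pics/side0.png

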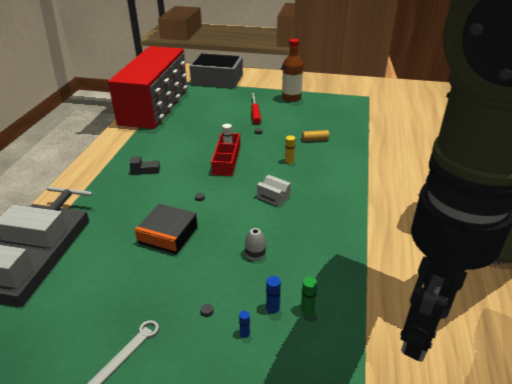

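The top view shows:
- Riser at (207,150), stripe on its left.
- Case at (323,166), with the white tube at (344,159).
- V-block (273,221), bar (380,246), chuck (200,219) and yellow tube (336,225).

There are three candidates for blue: large blue (150,243), small blue (128,229) and green (153,266). The large blue one fits, and I'll confirm it in a crop.

```bash
cat > h.py <<'E'
from bench import env
import cv2,numpy as np
from scipy.spatial.transform import Rotation as Rn
def cam(n):
    m=env.camera_model(n); 
    if n=="wrist":
        s=env.sense();T=np.eye(4);T[:3,:3]=Rn.from_quat(s["orientation"]).as_matrix();T[:3,3]=s["tcp_pos"]
        W=T@m["tool_from_camera"];m["R"]=W[:3,:3].T;m["t"]=-W[:3,:3].T@W[:3,3]
    return m,env.camera(n)
def ray(m,u,v,z):
    d=m["R"].T@np.array([(u-m["cx"])/m["fx"],(v-m["cy"])/m["fy"],1]);c=-m["R"].T@m["t"]
    return (c+d*(z-c[2])/d[2])[:2]
def proj(m,X):
    p=m["R"]@np.array(X,float)+m["t"];return np.array([m["cx"]+m["fx"]*p[0]/p[2],m["cy"]+m["fy"]*p[1]/p[2]])
def save(n,im): cv2.imwrite(f"pics/{n}.png",cv2.cvtColor(im,cv2.COLOR_RGB2BGR))
def blobs(mask,amin=40):
    cs,_=cv2.findContours(mask.astype(np.uint8),cv2.RETR_EXTERNAL,cv2.CHAIN_APPROX_NONE)
    return sorted([c for c in cs if cv2.contourArea(c)>amin],key=cv2.contourArea,reverse=True)
def hsv(im): return cv2.cvtColor(im,cv2.COLOR_RGB2HSV).astype(int).transpose(2,0,1)
def recton(m,c,z):
    P=np.array([ray(m,*p[0],z) for p in c],np.float32);(x,y),(w,h),a=cv2.minAreaRect(P)
    return np.round([x,y,w,h,a],1)
E
python3 - <<'E'
from h import *
m,im=cam("top");h,s,v=hsv(im)
roi=np.zeros(h.shape,bool);roi[85:290,100:400]=1
for n,mk,z in [("orange",(h>5)&(h<18)&(s>170)&(v>90),40),("yel/brass",(h>=15)&(h<33)&(s>120)&(v>100),14),("blue",(h>105)&(h<130)&(s>130),70),("red",((h<5)|(h>174))&(s>150)&(v>60),40),("dark",(s<90)&(v<85),40),("bright",(s<60)&(v>100),38)]:
    for c in blobs(mk&roi,12):
        M=c[:,0].mean(0);print(n,M.round(),cv2.contourArea(c),recton(m,c,z))
a=cv2.resize(im[180:280,100:350],None,fx=3,fy=3,interpolation=cv2.INTER_CUBIC)
m2,sd=cam("side");b=cv2.resize(sd[220:345,120:370],None,fx=2,fy=2)
o=np.zeros((550,750,3),np.uint8);o[:300]=a;o[300:,:500]=b;save("crop1",o)
E
```

```text
orange [191. 147.] 48.0 [634.2 198.6   6.5  88.   80.1]
yel/brass [379. 245.] 221.0 [ 367.4 -301.8   70.1   25.7   17.7]
yel/brass [336. 225.] 60.0 [ 423.2 -188.6   24.3   21.5   89.5]
blue [151. 242.] 83.5 [383.5 295.2  22.   33.7  15.4]
blue [129. 229.] 37.5 [417.9 351.8  25.5  12.7  89.5]
red [323. 165.] 1053.0 [ 582.1 -151.3   54.6  150.1    5.8]
red [398. 178.] 14.5 [ 544.4 -348.6    8.    18.8   87.7]
dark [168.  86.] 169.0 [801.9 262.5 232.6   5.6  89.5]
dark [287. 102.] 69.0 [762.6 -60.4  73.2  33.5  17.2]
dark [214. 158.] 52.5 [624.9 154.8  89.5  95.1  79.4]
dark [339. 163.] 25.5 [ 587.7 -192.9   20.    17.2   32.1]
dark [201. 217.] 24.0 [445.7 172.6  41.7  35.6  71.2]
bright [273. 220.] 410.5 [437.1 -17.6  50.2  62.5  67.3]
bright [114. 167.] 215.5 [577.6 405.1  85.5  31.1  73.8]
bright [200. 221.] 80.5 [436.4 176.5  29.   26.3  89.5]
bright [344. 159.] 57.0 [ 598.3 -208.6   21.4   21.8   88.4]
```

View pics/crop1.png

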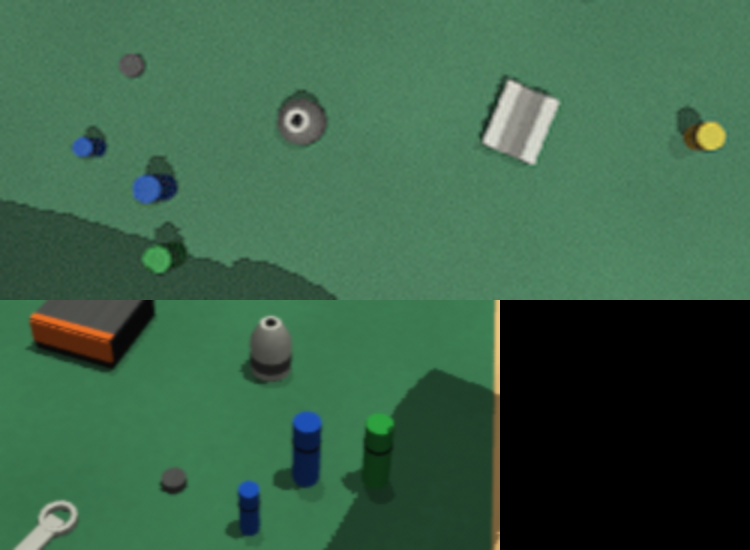

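The crop confirms it: two blue tubes at top px (150,243) and (128,229). The first is clearly larger, and the one at (153,266) is green. I'll move to a close look over the V-block, with the riser on the way.

```bash
cat >> h.py <<'E'
def plan(x,y,z,yaw=None,p=None):
    """shift in tool axes (m) and az (deg) to TCP x,y,z with tool-y at yaw deg (mod 180)"""
    s=env.sense();R=Rn.from_quat(s["orientation"]).as_matrix();d=R.T@(np.array([x,y,z])-s["tcp_pos"])/1000
    cur=np.degrees(np.arctan2(R[1,1],R[0,1]));az=0 if yaw is None else -((yaw-cur+90)%180-90)
    tilt=np.degrees(np.arccos(-R[2,2]))
    print("d",d.round(4),"az",round(az,1),"| cur yaw",round(cur,1),"tilt",round(tilt,2),"tcp",s["tcp_pos"].round(1),"t",round(s["t"],1),"q6",round(s["joint_pos"][5],2),"rows",round(np.linalg.norm(d)/.0417,1))
E
python3 - <<'E'
from h import *
plan(437,-18,200,67.3)
plan(560,130,250,80)
E
```

```text
d [-0.414  -0.3834  0.0532] az 1.5 | cur yaw 68.8 tilt 0.07 tcp [189.6 489.1 252.8] t 0.2 q6 1.57 rows 13.6
d [-0.4752 -0.201   0.003 ] az -11.2 | cur yaw 68.8 tilt 0.07 tcp [189.6 489.1 252.8] t 0.2 q6 1.57 rows 12.4
```

```bash
R='{"dx":-0.475,"dy":-0.2,"dz":0,"az":-11}'
python3 -m handwheel '[{"dx":-0.475,"dy":-0.2,"az":-11},{"dx":-0.475,"dy":-0.2,"az":-11},{"dx":-0.475,"dy":-0.2,"az":-11},{"dx":-0.475,"dy":-0.2,"az":-11},{"dx":-0.475,"dy":-0.2,"az":-11},{"dx":-0.475,"dy":-0.2,"az":-11},{"dx":-0.475,"dy":-0.2,"az":-11},{"dx":-0.475,"dy":-0.2,"az":-11},{"dx":-0.475,"dy":-0.2,"az":-11},{"dx":-0.475,"dy":-0.2,"az":-11}]'
python3 -m handwheel '[{"dx":-0.09,"dy":-0.04},{"dx":-0.09,"dy":-0.04},{"dx":-0.09,"dy":-0.04},{"dx":-0.09,"dy":-0.04},{"dx":-0.09,"dy":-0.04}]'
python3 - <<'E'
from h import *
m,im=cam("wrist");save("w1",im);np.savez("w1",im=im,**{k:m[k] for k in m})
plan(437,-18,200,67.3)
E
```

```text
d [-0.4139 -0.3835  0.0533] az 1.5 | cur yaw 68.8 tilt 0.05 tcp [189.7 489.2 252.9] t 0.2 q6 1.57 rows 13.6schema error: expected keys dx, dy, dz, ax, ay, az, grip
schema error: expected keys dx, dy, dz, ax, ay, az, grip
```

View pics/w1.png

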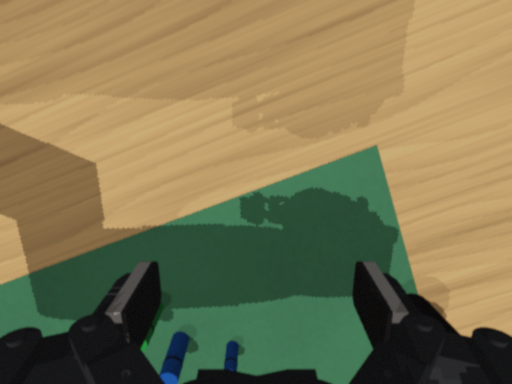

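The view shows the bench near the start pose, with the fingers in the bottom corners (130,300) and (380,300). All seven keys are required in each row.

```bash
python3 -m handwheel '[{"dx":-0.475,"dy":-0.2,"dz":0,"ax":0,"ay":0,"az":-11,"grip":1},{"dx":-0.475,"dy":-0.2,"dz":0,"ax":0,"ay":0,"az":-11,"grip":1},{"dx":-0.475,"dy":-0.2,"dz":0,"ax":0,"ay":0,"az":-11,"grip":1},{"dx":-0.475,"dy":-0.2,"dz":0,"ax":0,"ay":0,"az":-11,"grip":1},{"dx":-0.475,"dy":-0.2,"dz":0,"ax":0,"ay":0,"az":-11,"grip":1},{"dx":-0.475,"dy":-0.2,"dz":0,"ax":0,"ay":0,"az":-11,"grip":1},{"dx":-0.475,"dy":-0.2,"dz":0,"ax":0,"ay":0,"az":-11,"grip":1},{"dx":-0.475,"dy":-0.2,"dz":0,"ax":0,"ay":0,"az":-11,"grip":1},{"dx":-0.475,"dy":-0.2,"dz":0,"ax":0,"ay":0,"az":-11,"grip":1},{"dx":-0.475,"dy":-0.2,"dz":0,"ax":0,"ay":0,"az":-11,"grip":1}]'
python3 - <<'E'
from h import *
plan(585,140,250,80)
E
```

```text
t: 1.08
tcp_pos: [488.0, 200.6, 253.4]
orientation: [0.089, 0.996, 0.0, 0.0]
contact_force: [0.8, 0.4, -0.3]
width: 1.003
finger_force: 0.0
d [-0.1062 -0.0425  0.0034] az -0.2 | cur yaw 79.8 tilt 0.01 tcp [488.  200.6 253.4] t 1.1 q6 0.57 rows 2.7
```

```bash
python3 -m handwheel '[{"dx":-0.105,"dy":-0.042,"dz":0,"ax":0,"ay":0,"az":0,"grip":1},{"dx":-0.105,"dy":-0.042,"dz":0,"ax":0,"ay":0,"az":0,"grip":1},{"dx":-0.105,"dy":-0.042,"dz":0,"ax":0,"ay":0,"az":0,"grip":1},{"dx":-0.105,"dy":-0.042,"dz":0,"ax":0,"ay":0,"az":0,"grip":1},{"dx":-0.105,"dy":-0.042,"dz":0,"ax":0,"ay":0,"az":0,"grip":1},{"dx":-0.105,"dy":-0.042,"dz":0,"ax":0,"ay":0,"az":0,"grip":1}]' | head -2
python3 - <<'E'
from h import *
m,im=cam("wrist");h,s,v=hsv(im);save("w2",im)
for n,mk in [("orange",(h>3)&(h<18)&(s>170)&(v>90)),("dark",(s<110)&(v<90))]:
    for c in blobs(mk,400):print(n,c[:,0].mean(0).round(),cv2.contourArea(c),recton(m,c,40), cv2.approxPolyDP(c,6,True)[:,0].tolist())
plan(437,-18,200,67.3)
E
```

```text
t: 1.58
tcp_pos: [582.0, 142.5, 252.9]
orange [319. 203.] 634.5 [630.6 200.    9.3  94.6  80.1] [[321, 160], [314, 245], [322, 234]]
dark [362. 348.] 14889.5 [791.4 221.7 417.2 174.8  79.7] [[511, 337], [485, 326], [470, 336], [448, 332], [441, 319], [487, 313], [475, 300], [417, 308], [395, 279], [356, 261], [358, 316], [294, 327], [296, 340], [364, 331], [372, 350], [350, 379], [347, 371], [273, 367], [257, 377], [199, 369], [184, 383], [511, 383]]
dark [ 97. 334.] 10676.0 [ 732.2 -108.   216.6  173.6   79.7] [[157, 263], [113, 310], [121, 309], [121, 323], [105, 312], [126, 274], [67, 332], [42, 337], [27, 327], [0, 338], [0, 383], [164, 383], [146, 358], [160, 299]]
dark [278. 192.] 6349.5 [620.2 159.3  89.9 102.9  79.7] [[238, 158], [238, 186], [252, 207], [237, 206], [240, 241], [252, 232], [268, 244], [311, 245], [315, 166], [325, 163], [323, 155]]
dark [95. 52.] 1049.0 [448.8  16.3  18.   56.5  67.1] [[89, 18], [84, 83], [104, 78], [107, 32]]
d [ 0.114  -0.1839  0.0533] az 12.6 | cur yaw 79.9 tilt 0.08 tcp [581.7 143.  253.1] t 1.6 q6 0.42 rows 5.3
```

View pics/w2.png

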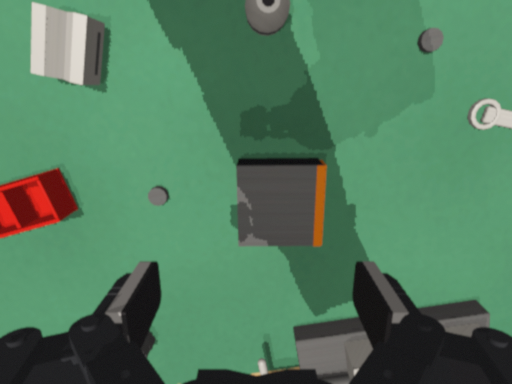

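The wrist view shows the riser top with corners at about (238,164), (326,165), (323,246) and (238,246). The stripe is on the right edge, and the V-block sits at (67,45).

```bash
python3 - <<'E'
from h import *
s=env.sense();m,im=cam("wrist")
P=np.array([ray(m,*p,40) for p in [(237.5,164),(326,164.5),(324,246),(237.5,246)]]);print(P.round(1),P.mean(0).round(1))
for i in range(4):
    d=P[(i+1)%4]-P[i];print(np.linalg.norm(d).round(1),np.degrees(np.arctan2(d[1],d[0])).round(1))
E
python3 -m handwheel '[{"dx":0.08,"dy":-0.185,"dz":0.03,"ax":0,"ay":0,"az":12.6,"grip":1},{"dx":0.08,"dy":-0.185,"dz":0.03,"ax":0,"ay":0,"az":12.6,"grip":1},{"dx":0.08,"dy":-0.185,"dz":0.03,"ax":0,"ay":0,"az":12.6,"grip":1},{"dx":0.08,"dy":-0.185,"dz":0.03,"ax":0,"ay":0,"az":12.6,"grip":1},{"dx":0.08,"dy":-0.185,"dz":0.03,"ax":0,"ay":0,"az":12.6,"grip":1},{"dx":0.08,"dy":-0.185,"dz":0.03,"ax":0,"ay":0,"az":12.6,"grip":1},{"dx":0.08,"dy":-0.185,"dz":0.03,"ax":0,"ay":0,"az":12.6,"grip":1},{"dx":0.08,"dy":-0.185,"dz":0.03,"ax":0,"ay":0,"az":12.6,"grip":1}]' | head -2
python3 - <<'E'
from h import *
m,im=cam("wrist");h,s,v=hsv(im)
roi=np.zeros(h.shape,bool);roi[:255]=1
mk=(s<75)&(v>95)&roi
for c in blobs(mk,400):print(c[:,0].mean(0).round(),cv2.contourArea(c),recton(m,c,38),cv2.approxPolyDP(c,4,True)[:,0].tolist())
save("w3",im)
E
```

```text
[[572.6 124.2]
 [589.  212.2]
 [679.5 199.7]
 [662.6 106.3]] [625.9 160.6]
89.6 79.4
91.3 -7.9
94.9 -100.2
91.8 168.8
t: 2.35
tcp_pos: [471.4, -24.6, 224.0]
[249. 134.] 3656.5 [434.6 -16.5  50.   62.   67.2] [[222, 101], [224, 169], [275, 169], [277, 102]]
[477. 230.] 3397.5 [611.7 152.1  70.7  60.9  80. ] [[511, 200], [439, 214], [440, 254], [511, 254]]
[461.  48.] 2416.5 [436.8 176.1  49.6  41.2  51.8] [[490, 33], [474, 22], [443, 29], [432, 47], [434, 65], [453, 74], [475, 69], [493, 48]]
```

View pics/w3.png

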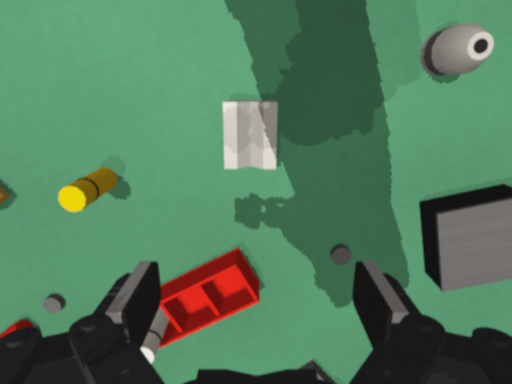

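V-block top is at px (250,135), which gives world (434.6,-16.5) with its groove at about -22.8°. Descending onto it.

Run:
```python
from h import *
plan(434.6,-16.5,28,67.2)
```

```text
d [ 0.0379 -0.0074  0.1959] az 0.1 | cur yaw 67.3 tilt 0.12 tcp [472.  -24.3 224. ] t 2.4 q6 0.34 rows 4.8
```

```bash
python3 -m handwheel '[{"dx":0.038,"dy":-0.0075,"dz":0.08,"ax":0,"ay":0,"az":0,"grip":1},{"dx":0.038,"dy":-0.0075,"dz":0.11,"ax":0,"ay":0,"az":0,"grip":1},{"dx":0.038,"dy":-0.0075,"dz":0.14,"ax":0,"ay":0,"az":0,"grip":1},{"dx":0.038,"dy":-0.0075,"dz":0.17,"ax":0,"ay":0,"az":0,"grip":1},{"dx":0.038,"dy":-0.0075,"dz":0.195,"ax":0,"ay":0,"az":0,"grip":1},{"dx":0.038,"dy":-0.0075,"dz":0.195,"ax":0,"ay":0,"az":0,"grip":1},{"dx":0.038,"dy":-0.0075,"dz":0.195,"ax":0,"ay":0,"az":0,"grip":1}]'
python3 -m handwheel '[{"dx":0,"dy":0,"dz":0,"ax":0,"ay":0,"az":0,"grip":-1},{"dx":0,"dy":0,"dz":0,"ax":0,"ay":0,"az":0,"grip":-1},{"dx":0,"dy":0,"dz":0,"ax":0,"ay":0,"az":0,"grip":-1},{"dx":0,"dy":0,"dz":0,"ax":0,"ay":0,"az":0,"grip":-1},{"dx":0,"dy":0,"dz":0,"ax":0,"ay":0,"az":0,"grip":-1},{"dx":0,"dy":0,"dz":0,"ax":0,"ay":0,"az":0,"grip":-1},{"dx":0,"dy":0,"dz":0,"ax":0,"ay":0,"az":0,"grip":-1},{"dx":0,"dy":0,"dz":0,"ax":0,"ay":0,"az":0,"grip":-1}]' 60
python3 - <<'E'
from h import *
plan(626.4,159.5,150,80)
E
```

```text
t: 2.98
tcp_pos: [432.5, -16.5, 27.4]
orientation: [0.196, 0.981, -0.0, -0.002]
contact_force: [-0.0, 0.5, 0.9]
width: 0.997
finger_force: 0.0
t: 3.65
tcp_pos: [436.2, -17.0, 30.7]
orientation: [0.197, 0.98, 0.002, 0.003]
contact_force: [0.9, 2.3, 7.4]
width: 0.553
finger_force: 61.7
d [-0.1076  0.2368 -0.1178] az -12.8 | cur yaw 67.2 tilt 0.37 tcp [436.2 -17.   30.7] t 3.6 q6 0.36 rows 6.8
```

The pads swing forward as they close and touched the bench, so the tips are about 30 mm ahead of the TCP at this width. I'll regrip 6 mm higher.

```bash
python3 -m handwheel '[{"dx":0,"dy":0,"dz":0,"ax":0,"ay":0,"az":0,"grip":0.4},{"dx":0,"dy":0,"dz":-0.009,"ax":0,"ay":0,"az":0,"grip":0.4},{"dx":0,"dy":0,"dz":-0.009,"ax":0,"ay":0,"az":0,"grip":0.4},{"dx":0,"dy":0,"dz":-0.009,"ax":0,"ay":0,"az":0,"grip":-1},{"dx":0,"dy":0,"dz":-0.009,"ax":0,"ay":0,"az":0,"grip":-1},{"dx":0,"dy":0,"dz":-0.009,"ax":0,"ay":0,"az":0,"grip":-1},{"dx":0,"dy":0,"dz":-0.009,"ax":0,"ay":0,"az":0,"grip":-1},{"dx":0,"dy":0,"dz":-0.009,"ax":0,"ay":0,"az":0,"grip":-1}]' 60
python3 - <<'E'
from h import *
plan(626.4,159.5,130,80)
E
```

```text
t: 4.32
tcp_pos: [434.8, -17.1, 38.6]
orientation: [0.198, 0.98, 0.001, 0.001]
contact_force: [-1.4, 1.7, 12.5]
width: 0.548
finger_force: 61.3
d [-0.1085  0.2373 -0.0906] az -12.8 | cur yaw 67.2 tilt 0.2 tcp [434.8 -17.1  38.6] t 4.3 q6 0.36 rows 6.6
```

```bash
python3 -m handwheel '[{"dx":0,"dy":0,"dz":-0.03,"ax":0,"ay":0,"az":0,"grip":-1},{"dx":0,"dy":0,"dz":-0.06,"ax":0,"ay":0,"az":0,"grip":-1},{"dx":-0.02,"dy":0.04,"dz":-0.09,"ax":0,"ay":0,"az":-4,"grip":-1},{"dx":-0.04,"dy":0.07,"dz":-0.09,"ax":0,"ay":0,"az":-8,"grip":-1},{"dx":-0.07,"dy":0.11,"dz":-0.09,"ax":0,"ay":0,"az":-12.8,"grip":-1},{"dx":-0.08,"dy":0.15,"dz":-0.09,"ax":0,"ay":0,"az":-12.8,"grip":-1},{"dx":-0.1,"dy":0.19,"dz":-0.09,"ax":0,"ay":0,"az":-12.8,"grip":-1},{"dx":-0.108,"dy":0.22,"dz":-0.09,"ax":0,"ay":0,"az":-12.8,"grip":-1},{"dx":-0.1085,"dy":0.2375,"dz":-0.09,"ax":0,"ay":0,"az":-12.8,"grip":-1},{"dx":-0.1085,"dy":0.2375,"dz":-0.09,"ax":0,"ay":0,"az":-12.8,"grip":-1}]'
python3 -m handwheel '[{"dx":0,"dy":0,"dz":0,"ax":0,"ay":0,"az":0,"grip":-1},{"dx":0,"dy":0,"dz":0,"ax":0,"ay":0,"az":0,"grip":-1}]'
python3 - <<'E'
from h import *
plan(626.4,159.5,80,80)
for n in("wrist","side"):
    m,im=cam(n);save("v_"+n,im)
    if n=="wrist": o=cv2.resize(im,(400,300))
c=cv2.resize(im[150:300,100:300],(400,300))
save("v4",np.hstack([o,c]))
E
```

```text
t: 5.15
tcp_pos: [627.8, 164.0, 124.8]
orientation: [0.085, 0.996, 0.001, 0.0]
contact_force: [0.7, -0.7, -6.2]
width: 0.545
finger_force: 69.8
t: 5.32
tcp_pos: [623.2, 158.5, 124.9]
orientation: [0.087, 0.996, -0.001, -0.003]
contact_force: [-0.5, 0.4, -7.6]
width: 0.546
finger_force: 69.8
d [-0.0033  0.0016  0.0449] az 0.0 | cur yaw 80.0 tilt 0.33 tcp [623.2 158.5 124.9] t 5.3 q6 0.42 rows 1.1
```

View pics/v4.png

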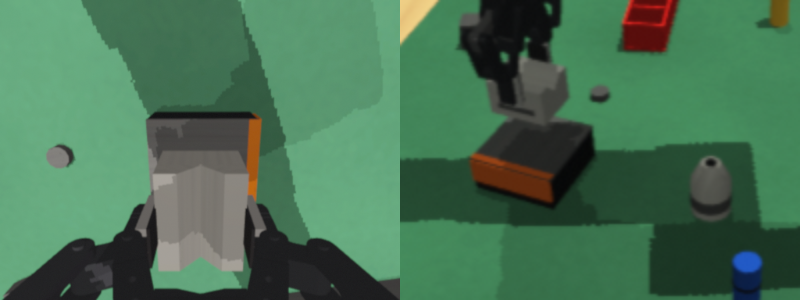

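The V-block is held level above the riser, 6 N hanging. The riser's near top edge runs between wrist px of about (189,151) and (333,151), so I'll use that edge to refine the riser's centre.

```bash
python3 -m handwheel '[{"dx":-0.002,"dy":0.001,"dz":0.02,"ax":0,"ay":0,"az":0,"grip":-1},{"dx":-0.002,"dy":0.001,"dz":0.025,"ax":0,"ay":0,"az":0,"grip":-1},{"dx":-0.002,"dy":0.001,"dz":0.025,"ax":0,"ay":0,"az":0,"grip":-1},{"dx":-0.002,"dy":0.001,"dz":0.025,"ax":0,"ay":0,"az":0,"grip":-1},{"dx":-0.002,"dy":0.001,"dz":0.025,"ax":0,"ay":0,"az":0,"grip":-1}]'
python3 - <<'E'
from h import *
m,im=cam("wrist");h,s,v=hsv(im)
blk=(s<110)&(v<130)  
org=(h>3)&(h<18)&(s>170)&(v>90)
o=max(blobs(org,100),key=cv2.contourArea);print("stripe",recton(m,o,40),o[:,0].min(0),o[:,0].max(0))
# near edge: transition very dark (front face) -> grey top, per column
g=cv2.GaussianBlur(v.astype(np.float32),(3,3),0)
for u in range(170,350,15):
    col=g[90:240,u];d=np.diff(col);i=np.argsort(-d)[:3]+90.5;print(u,i,end=' ')
save("w5",im)
plan(626.4,159.5,80,80)
E
```

```text
t: 5.83
tcp_pos: [627.5, 159.5, 103.0]
orientation: [0.087, 0.996, 0.0, 0.0]
contact_force: [0.7, -0.0, -6.3]
width: 0.543
finger_force: 69.6
stripe [620.1 201.7   9.3  71.1  80.1] [318 144] [339 260]
170 [127.5 126.5 128.5] 185 [151.5 150.5 152.5] 200 [221.5 151.5 222.5] 215 [221.5 222.5 151.5] 230 [151.5 150.5 152.5] 245 [151.5 150.5 152.5] 260 [150.5 151.5 149.5] 275 [150.5 151.5 149.5] 290 [150.5 151.5 222.5] 305 [150.5 151.5 222.5] 320 [150.5 151.5 149.5] 335 [151.5 152.5 147.5] d [ 0.0015 -0.0005  0.0232] az -0.0 | cur yaw 80.0 tilt 0.07 tcp [627.9 159.8 103.2] t 5.9 q6 0.42 rows 0.6
```

View pics/w5.png

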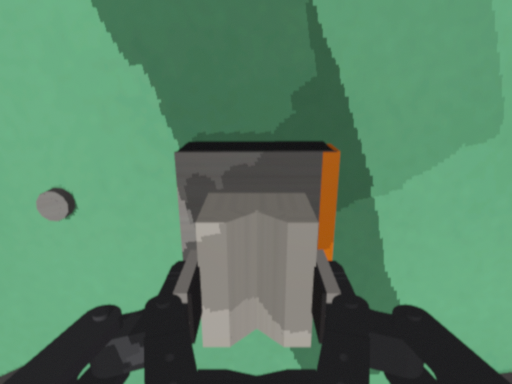

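The riser's near top edge is on row 151, from u≈177 to u≈339.5. The block is square to it.

Run:
```python
from h import *
m,im=cam("wrist")
A=ray(m,177,151.2,40);B=ray(m,339.7,151,40);d=B-A;L=np.linalg.norm(d);y=d/L;x=np.array([y[1],-y[0]])
print(A,B,L,np.degrees(np.arctan2(d[1],d[0])),"centre",(A+B)/2+45*x)
T=ray(m,196,346,141-38-22+0) 
plan(*((A+B)/2+45*x),80,80)
```

```text
[574.5931551  123.93407175] [590.16698529 212.04133608] 89.47309212121807 79.97594593798983 centre [626.69313461 160.1549316 ]
d [0.0014 0.     0.0233] az -0.0 | cur yaw 80.0 tilt 0.09 tcp [628.  159.9 103.3] t 5.9 q6 0.42 rows 0.6
```

```bash
python3 -m handwheel '[{"dx":0.001,"dy":0,"dz":0.01,"ax":0,"ay":0,"az":0,"grip":-1},{"dx":0.001,"dy":0,"dz":0.018,"ax":0,"ay":0,"az":0,"grip":-1},{"dx":0.001,"dy":0,"dz":0.022,"ax":0,"ay":0,"az":0,"grip":-1},{"dx":0.001,"dy":0,"dz":0.022,"ax":0,"ay":0,"az":0,"grip":-1},{"dx":0.001,"dy":0,"dz":0.022,"ax":0,"ay":0,"az":0,"grip":-1}]'
```

```text
t: 6.35
tcp_pos: [626.2, 160.0, 79.8]
orientation: [0.087, 0.996, -0.0, -0.0]
contact_force: [-0.2, -0.9, -6.7]
width: 0.544
finger_force: 69.8
```

```bash
python3 -m handwheel '[{"dx":0,"dy":0,"dz":0.001,"ax":0,"ay":0,"az":0,"grip":-1},{"dx":0,"dy":0,"dz":0.001,"ax":0,"ay":0,"az":0,"grip":-1},{"dx":0,"dy":0,"dz":0.001,"ax":0,"ay":0,"az":0,"grip":-1}]'
python3 -m handwheel '[{"dx":0,"dy":0,"dz":0.0015,"ax":0,"ay":0,"az":0,"grip":-1},{"dx":0,"dy":0,"dz":0.0015,"ax":0,"ay":0,"az":0,"grip":-1},{"dx":0,"dy":0,"dz":0.0015,"ax":0,"ay":0,"az":0,"grip":-1}]'
```

```text
t: 6.6
tcp_pos: [626.5, 160.1, 79.1]
orientation: [0.087, 0.996, -0.0, -0.0]
contact_force: [0.1, 0.6, -6.4]
width: 0.544
finger_force: 69.7
t: 6.85
tcp_pos: [626.7, 160.1, 78.8]
orientation: [0.087, 0.996, 0.0, 0.0]
contact_force: [-2.9, -1.0, 1.6]
width: 0.546
finger_force: 70.6
```

Contact made. Releasing, rising and heading for the bar.

```bash
python3 -m handwheel '[{"dx":0,"dy":0,"dz":0,"ax":0,"ay":0,"az":0,"grip":0.5},{"dx":0,"dy":0,"dz":0,"ax":0,"ay":0,"az":0,"grip":0.8},{"dx":0,"dy":0,"dz":0,"ax":0,"ay":0,"az":0,"grip":1},{"dx":0,"dy":0,"dz":0,"ax":0,"ay":0,"az":0,"grip":1},{"dx":0,"dy":0,"dz":-0.03,"ax":0,"ay":0,"az":0,"grip":1},{"dx":0,"dy":0,"dz":-0.07,"ax":0,"ay":0,"az":0,"grip":1},{"dx":0,"dy":0,"dz":-0.11,"ax":0,"ay":0,"az":0,"grip":1},{"dx":0,"dy":0,"dz":-0.14,"ax":0,"ay":0,"az":0,"grip":1},{"dx":0,"dy":0,"dz":-0.14,"ax":0,"ay":0,"az":0,"grip":1},{"dx":0,"dy":0,"dz":-0.14,"ax":0,"ay":0,"az":0,"grip":1}]'
python3 - <<'E'
from h import *
m,im=cam("wrist");h,s,v=hsv(im)
roi=np.zeros(h.shape,bool);roi[60:300,150:360]=1
mk=(s<60)&(v>100)&roi
for c in blobs(mk,400)[:3]:print(c[:,0].mean(0).round(),cv2.contourArea(c),recton(m,c,78),cv2.approxPolyDP(c,4,True)[:,0].tolist())
save("w6",im)
plan(395,-300,200,107.7)
E
```

```text
t: 7.68
tcp_pos: [628.5, 160.6, 220.9]
orientation: [0.087, 0.996, 0.001, 0.003]
contact_force: [0.1, 1.2, 0.4]
width: 1.0
finger_force: 0.0
[239. 181.] 5067.5 [620.1 152.4  64.7  69.7  79.9] [[204, 137], [208, 218], [219, 210], [226, 213], [226, 220], [253, 215], [284, 220], [285, 150], [226, 149], [222, 178]]
d [ 0.1489 -0.4936  0.0179] az -27.7 | cur yaw 80.0 tilt 0.13 tcp [627.2 160.3 218.6] t 7.7 q6 0.42 rows 12.4
```

View pics/w6.png

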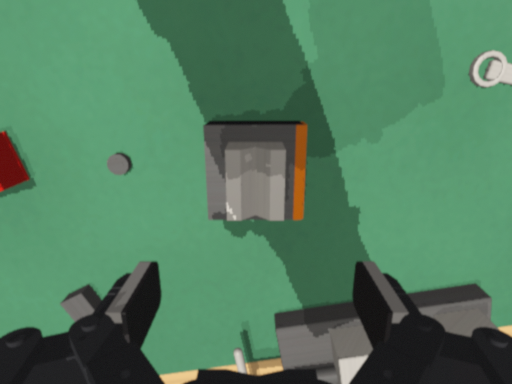

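The V-block sits square on the riser. Its top spans rows 149.5–220 and columns 226–285.

```bash
python3 -m handwheel '[{"dx":0.149,"dy":-0.494,"dz":0.015,"ax":0,"ay":0,"az":-27.7,"grip":1},{"dx":0.149,"dy":-0.494,"dz":0.015,"ax":0,"ay":0,"az":-27.7,"grip":1},{"dx":0.149,"dy":-0.494,"dz":0.015,"ax":0,"ay":0,"az":-27.7,"grip":1},{"dx":0.149,"dy":-0.494,"dz":0.015,"ax":0,"ay":0,"az":-27.7,"grip":1},{"dx":0.149,"dy":-0.494,"dz":0.015,"ax":0,"ay":0,"az":-27.7,"grip":1},{"dx":0.149,"dy":-0.494,"dz":0.015,"ax":0,"ay":0,"az":-27.7,"grip":1},{"dx":0.149,"dy":-0.494,"dz":0.015,"ax":0,"ay":0,"az":-27.7,"grip":1},{"dx":0.149,"dy":-0.494,"dz":0.015,"ax":0,"ay":0,"az":-27.7,"grip":1},{"dx":0.149,"dy":-0.494,"dz":0.015,"ax":0,"ay":0,"az":-27.7,"grip":1},{"dx":0.149,"dy":-0.494,"dz":0.015,"ax":0,"ay":0,"az":-27.7,"grip":1}]'
python3 - <<'E'
from h import *
T=np.eye(4);T[:3,:3]=Rn.from_quat([.0872,.9962,0,0]).as_matrix();T[:3,3]=[627.2,160.3,218.6]
m=env.camera_model("wrist");W=T@m["tool_from_camera"];m["R"]=W[:3,:3].T;m["t"]=-W[:3,:3].T@W[:3,3]
P=np.array([ray(m,*p,78) for p in [(226,149.5),(285.3,149.5),(285.3,220),(226,220)]])
print(P.round(1).tolist(),P.mean(0),cv2.minAreaRect(P.astype(np.float32)))
P=np.array([ray(m,*p,40) for p in [(205.5,126),(307,126),(304,221),(208,221)]]);print("riser",P.mean(0),cv2.minAreaRect(P.astype(np.float32)))
plan(395,-300,200,107.7)
E
```

```text
t: 8.57
tcp_pos: [436.7, -212.4, 203.9]
orientation: [-0.154, 0.988, 0.001, -0.001]
contact_force: [1.4, 0.0, 0.6]
width: 0.999
finger_force: 0.0
[[589.8, 141.8], [597.9, 187.4], [656.6, 178.6], [647.9, 129.8]] [623.05861938 159.41152718] ((623.0546264648438, 159.39727783203125), (49.59511947631836, 59.33969497680664), 79.90509033203125)
riser [624.48992607 159.53270211] ((624.4658813476562, 159.41827392578125), (92.07169342041016, 89.71479797363281), 79.90498352050781)
d [ 0.0664 -0.0708  0.0039] az 0.0 | cur yaw 107.7 tilt 0.19 tcp [ 436.7 -212.4  203.9] t 8.6 q6 -0.76 rows 2.3
```

```bash
python3 -m handwheel '[{"dx":0.066,"dy":-0.071,"dz":0,"ax":0,"ay":0,"az":0,"grip":0.2},{"dx":0.066,"dy":-0.071,"dz":0,"ax":0,"ay":0,"az":0,"grip":0.2},{"dx":0.066,"dy":-0.071,"dz":0,"ax":0,"ay":0,"az":0,"grip":0.2},{"dx":0.066,"dy":-0.071,"dz":0,"ax":0,"ay":0,"az":0,"grip":0.2},{"dx":0.066,"dy":-0.071,"dz":0,"ax":0,"ay":0,"az":0,"grip":0.2},{"dx":0.066,"dy":-0.071,"dz":0,"ax":0,"ay":0,"az":0,"grip":0.2}]'
python3 - <<'E'
from h import *
m,im=cam("wrist");h,s,v=hsv(im)
mk=(h>=10)&(h<30)&(s>120)&(v>60);mk[270:]=0;mk[:30]=0
for c in blobs(mk,400)[:3]:
    r=recton(m,c,14);print(c[:,0].mean(0).round(),cv2.contourArea(c),r,cv2.approxPolyDP(c,4,True)[:,0].tolist(),cv2.boundingRect(c))
save("w7",im);plan(395,-300,200,107.7)
E
```

```text
t: 9.07
tcp_pos: [397.4, -298.0, 204.6]
orientation: [-0.154, 0.988, 0.001, -0.001]
contact_force: [0.1, -0.8, -0.3]
width: 0.602
finger_force: 0.0
[265. 143.] 2230.5 [ 368.3 -298.9   73.4   27.    17.4] [[254, 105], [251, 180], [276, 183], [280, 106]] (251, 105, 30, 80)
[373. 244.] 1367.5 [ 431.4 -162.8   70.4   28.3   56.5] [[352, 221], [350, 232], [371, 265], [393, 267], [397, 254], [364, 217]] (350, 217, 48, 53)
d [ 0.0033 -0.0012  0.0048] az 0.1 | cur yaw 107.8 tilt 0.12 tcp [ 397.8 -297.8  204.8] t 9.1 q6 -0.95 rows 0.1
```

View pics/w7.png

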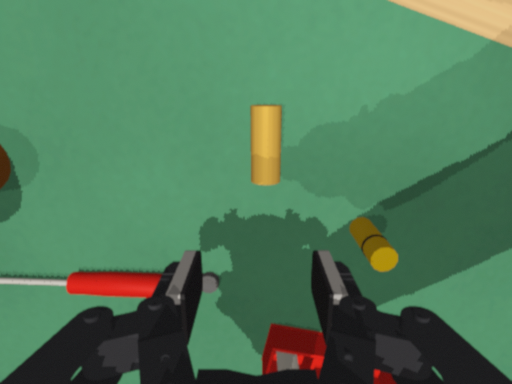

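The bar is at px (265,144), world (368,-299.5), axis 17.4°. The fingers are at (185,265) and (330,265). I'll descend half open and feel for the tip height.

Run:
```python
from h import *
plan(368,-299.5,42,107.4)
```

```text
d [0.0288 0.0072 0.1629] az 0.4 | cur yaw 107.8 tilt 0.12 tcp [ 397.8 -297.8  204.8] t 9.1 q6 -0.95 rows 4.0
```

```bash
python3 -m handwheel '[{"dx":0.029,"dy":0.007,"dz":0.04,"ax":0,"ay":0,"az":0.4,"grip":0},{"dx":0.029,"dy":0.007,"dz":0.08,"ax":0,"ay":0,"az":0.4,"grip":0},{"dx":0.029,"dy":0.007,"dz":0.11,"ax":0,"ay":0,"az":0.4,"grip":-0.1},{"dx":0.029,"dy":0.007,"dz":0.14,"ax":0,"ay":0,"az":0.4,"grip":-0.1},{"dx":0.029,"dy":0.007,"dz":0.163,"ax":0,"ay":0,"az":0.4,"grip":-0.1},{"dx":0.029,"dy":0.007,"dz":0.163,"ax":0,"ay":0,"az":0.4,"grip":-0.1},{"dx":0.029,"dy":0.007,"dz":0.163,"ax":0,"ay":0,"az":0.4,"grip":-0.1}]'
python3 -m handwheel '[{"dx":0,"dy":0,"dz":0.003,"ax":0,"ay":0,"az":0,"grip":-0.1},{"dx":0,"dy":0,"dz":0.006,"ax":0,"ay":0,"az":0,"grip":-0.1},{"dx":0,"dy":0,"dz":0.009,"ax":0,"ay":0,"az":0,"grip":-0.1},{"dx":0,"dy":0,"dz":0.009,"ax":0,"ay":0,"az":0,"grip":-0.1}]'
```

```text
t: 9.7
tcp_pos: [367.6, -299.4, 41.9]
orientation: [-0.152, 0.988, 0.001, -0.001]
contact_force: [-0.2, -1.0, 1.3]
width: 0.453
finger_force: 0.0
t: 10.03
tcp_pos: [368.6, -301.6, 34.3]
orientation: [-0.151, 0.989, -0.001, 0.001]
contact_force: [0.4, 0.1, 0.5]
width: 0.449
finger_force: 0.0
```

```bash
python3 -m handwheel '[{"dx":0,"dy":0,"dz":0.002,"ax":0,"ay":0,"az":0,"grip":-0.1},{"dx":0,"dy":0,"dz":0.003,"ax":0,"ay":0,"az":0,"grip":-0.1},{"dx":0,"dy":0,"dz":0.003,"ax":0,"ay":0,"az":0,"grip":-0.1}]' | grep -E "tcp|cont"
python3 -m handwheel '[{"dx":0,"dy":0,"dz":0.002,"ax":0,"ay":0,"az":0,"grip":-0.1},{"dx":0,"dy":0,"dz":0.003,"ax":0,"ay":0,"az":0,"grip":-0.1},{"dx":0,"dy":0,"dz":0.003,"ax":0,"ay":0,"az":0,"grip":-0.1}]'| grep -E "tcp|cont"
python3 -m handwheel '[{"dx":0,"dy":0,"dz":0.002,"ax":0,"ay":0,"az":0,"grip":-0.1},{"dx":0,"dy":0,"dz":0.003,"ax":0,"ay":0,"az":0,"grip":-0.1},{"dx":0,"dy":0,"dz":0.003,"ax":0,"ay":0,"az":0,"grip":-0.1}]'| grep -E "tcp|cont"
```

```text
tcp_pos: [368.0, -301.4, 30.7]
contact_force: [-0.9, 0.4, -0.2]
tcp_pos: [367.9, -301.2, 27.5]
contact_force: [-0.3, -0.3, 0.4]
tcp_pos: [367.9, -301.2, 24.4]
contact_force: [-0.8, 0.4, 0.0]
```

```bash
python3 -m handwheel '[{"dx":0,"dy":0,"dz":0.002,"ax":0,"ay":0,"az":0,"grip":-0.1},{"dx":0,"dy":0,"dz":0.003,"ax":0,"ay":0,"az":0,"grip":-0.1},{"dx":0,"dy":0,"dz":0.003,"ax":0,"ay":0,"az":0,"grip":-0.1}]' | grep -E "tcp|cont"
python3 -m handwheel '[{"dx":0,"dy":0,"dz":0.002,"ax":0,"ay":0,"az":0,"grip":-0.1},{"dx":0,"dy":0,"dz":0.002,"ax":0,"ay":0,"az":0,"grip":-0.1},{"dx":0,"dy":0,"dz":0.002,"ax":0,"ay":0,"az":0,"grip":-0.1}]'| grep -E "tcp|cont"
```

```text
tcp_pos: [367.9, -301.2, 21.5]
contact_force: [-0.0, -0.7, 0.5]
tcp_pos: [368.1, -301.4, 20.7]
contact_force: [-1.6, 1.9, 11.5]
```

Contact at TCP z≈20.7, so the tips are about 21 mm ahead at this width. I'll grip with TCP at about 30.

```bash
python3 -m handwheel '[{"dx":0.0005,"dy":-0.0015,"dz":-0.01,"ax":0,"ay":0,"az":0,"grip":-0.1},{"dx":0.0005,"dy":-0.0015,"dz":-0.01,"ax":0,"ay":0,"az":0,"grip":-0.1},{"dx":0,"dy":-0.0015,"dz":-0.01,"ax":0,"ay":0,"az":0,"grip":-1},{"dx":0,"dy":-0.0015,"dz":-0.01,"ax":0,"ay":0,"az":0,"grip":-1},{"dx":0,"dy":-0.0015,"dz":-0.01,"ax":0,"ay":0,"az":0,"grip":-1},{"dx":0,"dy":-0.0015,"dz":-0.01,"ax":0,"ay":0,"az":0,"grip":-1},{"dx":0,"dy":-0.0015,"dz":-0.01,"ax":0,"ay":0,"az":0,"grip":-1}]' 50
python3 -m handwheel '[{"dx":0,"dy":0,"dz":-0.04,"ax":0,"ay":0,"az":0,"grip":-1},{"dx":0,"dy":0,"dz":-0.08,"ax":0,"ay":0,"az":0,"grip":-1},{"dx":0,"dy":0,"dz":-0.12,"ax":0,"ay":0,"az":0,"grip":-1},{"dx":0,"dy":0,"dz":-0.15,"ax":0,"ay":0,"az":0,"grip":-1},{"dx":0,"dy":0,"dz":-0.15,"ax":0,"ay":0,"az":0,"grip":-1}]'
python3 - <<'E'
from h import *
m,im=cam("wrist");save("w8",im)
plan(625.5,160,180,80)
E
```

```text
t: 11.87
tcp_pos: [368.1, -301.5, 30.0]
orientation: [-0.151, 0.989, 0.001, 0.0]
contact_force: [-2.3, 3.0, 12.3]
width: 0.308
finger_force: 48.5
t: 12.28
tcp_pos: [371.6, -305.3, 184.9]
orientation: [-0.15, 0.989, -0.004, 0.003]
contact_force: [0.9, -1.6, -2.9]
width: 0.307
finger_force: 52.6
d [-0.3817  0.3674  0.0013] az 27.3 | cur yaw 107.3 tilt 0.39 tcp [ 370.4 -304.4  182. ] t 12.3 q6 -0.99 rows 12.7
```

View pics/w8.png

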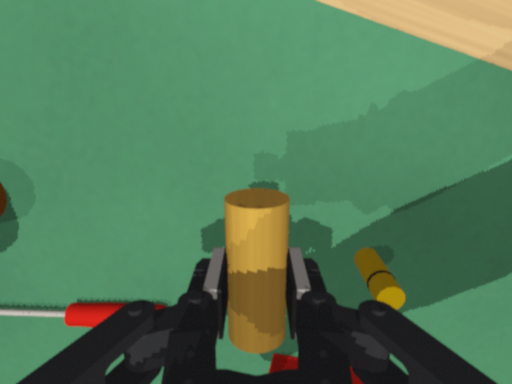

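The bar is held straight between the pads, its near end at about (257,199). That puts its centre within 1 mm of the TCP. Carrying it to the V-block.

```bash
python3 -m handwheel '[{"dx":-0.03,"dy":0.03,"dz":0,"ax":0,"ay":0,"az":3,"grip":-1},{"dx":-0.06,"dy":0.06,"dz":0,"ax":0,"ay":0,"az":6,"grip":-1},{"dx":-0.09,"dy":0.085,"dz":0,"ax":0,"ay":0,"az":9,"grip":-1},{"dx":-0.12,"dy":0.115,"dz":0,"ax":0,"ay":0,"az":12,"grip":-1},{"dx":-0.15,"dy":0.145,"dz":0,"ax":0,"ay":0,"az":15,"grip":-1},{"dx":-0.18,"dy":0.175,"dz":0,"ax":0,"ay":0,"az":18,"grip":-1},{"dx":-0.21,"dy":0.2,"dz":0,"ax":0,"ay":0,"az":21,"grip":-1},{"dx":-0.24,"dy":0.23,"dz":0,"ax":0,"ay":0,"az":24,"grip":-1},{"dx":-0.27,"dy":0.26,"dz":0,"ax":0,"ay":0,"az":27.3,"grip":-1},{"dx":-0.3,"dy":0.29,"dz":0,"ax":0,"ay":0,"az":27.3,"grip":-1}]' | head -2
python3 - <<'E'
from h import *
plan(626,160,180,80)
E
```

```text
t: 13.17
tcp_pos: [566.3, 63.2, 176.2]
d [-0.0418  0.1057 -0.0043] az -0.1 | cur yaw 79.9 tilt 0.31 tcp [566.3  63.2 176.2] t 13.2 q6 0.29 rows 2.7
```

```bash
python3 -m handwheel '[{"dx":-0.015,"dy":0.035,"dz":0,"ax":0,"ay":0,"az":0,"grip":-1},{"dx":-0.03,"dy":0.07,"dz":0,"ax":0,"ay":0,"az":0,"grip":-1},{"dx":-0.042,"dy":0.1,"dz":0.02,"ax":0,"ay":0,"az":0,"grip":-1},{"dx":-0.042,"dy":0.106,"dz":0.04,"ax":0,"ay":0,"az":0,"grip":-1},{"dx":-0.042,"dy":0.106,"dz":0.05,"ax":0,"ay":0,"az":0,"grip":-1},{"dx":-0.042,"dy":0.106,"dz":0.05,"ax":0,"ay":0,"az":0,"grip":-1},{"dx":-0.042,"dy":0.106,"dz":0.05,"ax":0,"ay":0,"az":0,"grip":-1},{"dx":-0.042,"dy":0.106,"dz":0.05,"ax":0,"ay":0,"az":0,"grip":-1}]'
python3 - <<'E'
from h import *
m,im=cam("wrist");save("w9",im)
plan(625.5,160,108,80)
E
```

```text
t: 13.83
tcp_pos: [626.7, 157.2, 129.5]
orientation: [0.088, 0.996, -0.0, -0.001]
contact_force: [0.1, 0.0, -2.9]
width: 0.306
finger_force: 52.3
d [0.0023 0.0023 0.0224] az -0.1 | cur yaw 79.9 tilt 0.04 tcp [627.4 157.4 130.4] t 13.9 q6 0.42 rows 0.5
```

View pics/w9.png

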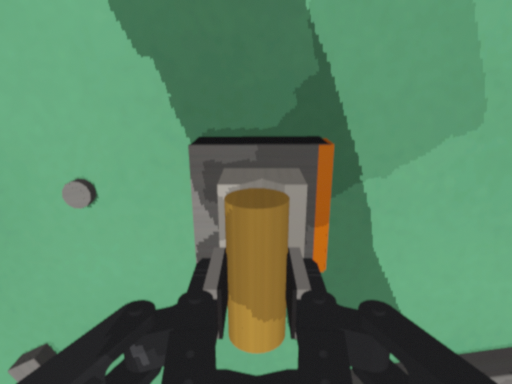

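The bar's axis is at u≈257. The V-block's near top edge runs (218.5,183)–(307,183), so the block is slightly to the right.

Run:
```python
from h import *
m,im=cam("wrist")
A=ray(m,218.5,183,78);B=ray(m,306.8,183,78);d=B-A;y=d/np.linalg.norm(d);x=np.array([y[1],-y[0]])
C=(A+B)/2+30*x;print(np.linalg.norm(d),np.degrees(np.arctan2(d[1],d[0])),C)
plan(*C,108,80)
```

```text
47.13074058782848 79.84643622492563 [626.68708632 159.87010375]
d [0.0015 0.0021 0.0229] az -0.1 | cur yaw 79.9 tilt 0.1 tcp [627.8 157.5 130.9] t 13.9 q6 0.42 rows 0.6
```

```bash
python3 -m handwheel '[{"dx":0.002,"dy":0.0022,"dz":0.01,"ax":0,"ay":0,"az":0,"grip":-1},{"dx":0.002,"dy":0.0022,"dz":0.02,"ax":0,"ay":0,"az":0,"grip":-1},{"dx":0.002,"dy":0.0022,"dz":0.024,"ax":0,"ay":0,"az":0,"grip":-1},{"dx":0.002,"dy":0.0022,"dz":0.024,"ax":0,"ay":0,"az":0,"grip":-1},{"dx":0.002,"dy":0.0022,"dz":0.024,"ax":0,"ay":0,"az":0,"grip":-1},{"dx":0.002,"dy":0.0022,"dz":0.024,"ax":0,"ay":0,"az":0,"grip":-1}]'
python3 - <<'E'
from h import *
plan(626.5,159.9,102,80)
E
```

```text
t: 14.43
tcp_pos: [625.8, 161.0, 105.7]
orientation: [0.087, 0.996, 0.0, 0.0]
contact_force: [0.2, 0.8, -3.7]
width: 0.303
finger_force: 52.4
d [-0.0009 -0.001   0.0037] az 0.0 | cur yaw 80.0 tilt 0.01 tcp [625.8 161.  105.7] t 14.4 q6 0.43 rows 0.1
```

```bash
python3 -m handwheel '[{"dx":0,"dy":-0.0008,"dz":0.001,"ax":0,"ay":0,"az":0,"grip":-1},{"dx":0,"dy":-0.0008,"dz":0.0025,"ax":0,"ay":0,"az":0,"grip":-1},{"dx":0,"dy":-0.0008,"dz":0.0025,"ax":0,"ay":0,"az":0,"grip":-1},{"dx":0,"dy":-0.0008,"dz":0.0025,"ax":0,"ay":0,"az":0,"grip":-1}]' | grep -E "tcp|cont"
python3 -m handwheel '[{"dx":0,"dy":0,"dz":0.0015,"ax":0,"ay":0,"az":0,"grip":-1},{"dx":0,"dy":0,"dz":0.0015,"ax":0,"ay":0,"az":0,"grip":-1},{"dx":0,"dy":0,"dz":0.0015,"ax":0,"ay":0,"az":0,"grip":-1}]' | grep -E "tcp|cont"
```

```text
tcp_pos: [625.6, 160.2, 103.3]
contact_force: [0.5, 0.1, -3.7]
tcp_pos: [625.9, 160.3, 101.9]
contact_force: [1.0, -0.4, -2.7]
```

```bash
python3 -m handwheel '[{"dx":0,"dy":0,"dz":0.001,"ax":0,"ay":0,"az":0,"grip":-1},{"dx":0,"dy":0,"dz":0.001,"ax":0,"ay":0,"az":0,"grip":-1},{"dx":0,"dy":0,"dz":0.001,"ax":0,"ay":0,"az":0,"grip":-1}]' | grep -E "tcp|cont"
```

```text
tcp_pos: [625.9, 160.3, 101.8]
contact_force: [-1.9, -0.7, 5.1]
```

Seated, with contact felt. Opening, rising, then turning towards the chuck.

```bash
python3 -m handwheel '[{"dx":0,"dy":0,"dz":0,"ax":0,"ay":0,"az":0,"grip":-0.2},{"dx":0,"dy":0,"dz":0,"ax":0,"ay":0,"az":0,"grip":0},{"dx":0,"dy":0,"dz":0,"ax":0,"ay":0,"az":0,"grip":0.2},{"dx":0,"dy":0,"dz":-0.02,"ax":0,"ay":0,"az":0,"grip":0.4},{"dx":0,"dy":0,"dz":-0.05,"ax":0,"ay":0,"az":0,"grip":0.4},{"dx":0,"dy":0,"dz":-0.09,"ax":0,"ay":0,"az":0,"grip":0.4},{"dx":0,"dy":0,"dz":-0.12,"ax":0,"ay":0,"az":0,"grip":0.4},{"dx":0,"dy":0,"dz":-0.12,"ax":0,"ay":0,"az":0,"grip":0.4},{"dx":0,"dy":0,"dz":-0.12,"ax":0,"ay":0,"az":0,"grip":0.4}]' | head -2
python3 - <<'E'
from h import *
m,im=cam("wrist");save("w10",im)
plan(440,190,200,-10)
E
```

```text
t: 16.02
tcp_pos: [627.4, 160.6, 223.3]
d [ 0.1884 -0.0031  0.0209] az -90.0 | cur yaw 80.0 tilt 0.1 tcp [626.1 160.3 221.2] t 16.1 q6 0.42 rows 4.5
```

View pics/w10.png

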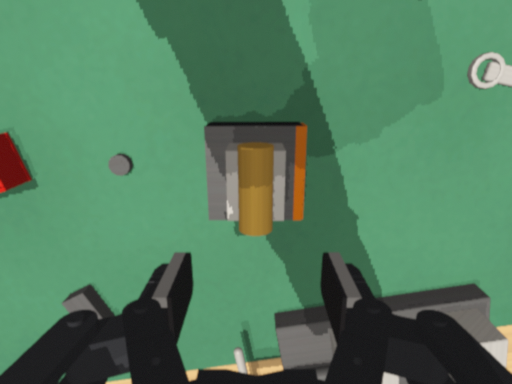

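The bar is seated in the groove and centred: bar columns 238–273, block columns 226–285. Next, the chuck.

```bash
python3 -m handwheel '[{"dx":0.188,"dy":-0.003,"dz":0.02,"ax":0,"ay":0,"az":7,"grip":1},{"dx":0.188,"dy":-0.003,"dz":0.02,"ax":0,"ay":0,"az":14,"grip":1},{"dx":0.188,"dy":-0.003,"dz":0.02,"ax":0,"ay":0,"az":21,"grip":1},{"dx":0.188,"dy":-0.003,"dz":0.02,"ax":0,"ay":0,"az":28,"grip":1},{"dx":0.188,"dy":-0.003,"dz":0.02,"ax":0,"ay":0,"az":35,"grip":1},{"dx":0.188,"dy":-0.003,"dz":0.02,"ax":0,"ay":0,"az":42,"grip":1},{"dx":0.188,"dy":-0.003,"dz":0.02,"ax":0,"ay":0,"az":49,"grip":1},{"dx":0.188,"dy":-0.003,"dz":0.02,"ax":0,"ay":0,"az":56,"grip":1},{"dx":0.188,"dy":-0.003,"dz":0.02,"ax":0,"ay":0,"az":63,"grip":1},{"dx":0.188,"dy":-0.003,"dz":0.02,"ax":0,"ay":0,"az":70,"grip":1}]' | head -2
python3 -m handwheel '[{"dx":0,"dy":0,"dz":0,"ax":0,"ay":0,"az":7,"grip":1},{"dx":0,"dy":0,"dz":0,"ax":0,"ay":0,"az":14,"grip":1},{"dx":0,"dy":0,"dz":0,"ax":0,"ay":0,"az":20,"grip":1},{"dx":0,"dy":0,"dz":0,"ax":0,"ay":0,"az":20,"grip":1},{"dx":0,"dy":0,"dz":0,"ax":0,"ay":0,"az":20,"grip":1}]' | head -2
python3 - <<'E'
from h import *
m,im=cam("wrist");h,s,v=hsv(im)
mk=(s<80);mk[260:]=0
for c in blobs(mk,300)[:4]:print(c[:,0].mean(0).round(),cv2.contourArea(c),recton(m,c,20),cv2.boundingRect(c))
save("w11",im);plan(440,175,200,-10)
E
```

```text
t: 16.9
tcp_pos: [438.5, 189.4, 198.8]
t: 17.32
tcp_pos: [438.9, 189.4, 199.3]
[459. 183.] 7385.0 [627.2 155.3 101.6 108.8  80.2] (401, 122, 111, 108)
[257. 191.] 1917.5 [437.2 175.1  52.9  42.3  78.9] (235, 164, 46, 55)
d [-0.0141  0.0034 -0.0004] az 0.2 | cur yaw -9.8 tilt 0.14 tcp [439.1 189.5 199.5] t 17.4 q6 2.15 rows 0.3
```

View pics/w11.png

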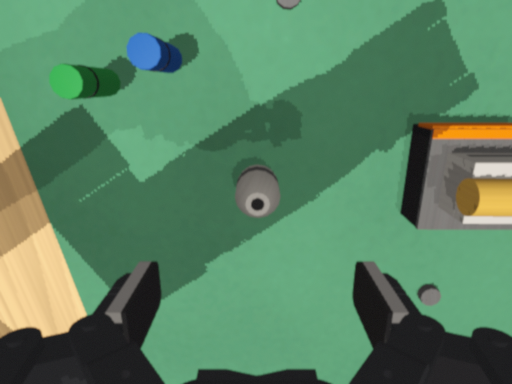

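The chuck's nose is at (258,204) and its body spans columns 236–281. The larger blue tube is at (145,50), the green at (68,82).

Run:
```python
from h import *
m,im=cam("wrist")
N=ray(m,258,204,60);print(N, proj(m,[*N,0]),proj(m,[*N,40])); plan(*N,29,-10)
print("blue",ray(m,141,48,70))
```

```text
[438.13603554 177.12941242] [257.88850414 183.64317005] [257.95804912 196.34063979]
d [-0.0123  0.0012  0.1708] az 0.1 | cur yaw -9.9 tilt 0.1 tcp [439.3 189.6 199.8] t 17.4 q6 2.15 rows 4.1
blue [379.33773536 305.70824025]
```

```bash
python3 -m handwheel '[{"dx":-0.012,"dy":0.001,"dz":0.04,"ax":0,"ay":0,"az":0,"grip":1},{"dx":-0.012,"dy":0.001,"dz":0.07,"ax":0,"ay":0,"az":0,"grip":1},{"dx":-0.012,"dy":0.001,"dz":0.1,"ax":0,"ay":0,"az":0,"grip":1},{"dx":-0.012,"dy":0.001,"dz":0.13,"ax":0,"ay":0,"az":0,"grip":1},{"dx":-0.012,"dy":0.001,"dz":0.16,"ax":0,"ay":0,"az":0,"grip":0.5},{"dx":-0.012,"dy":0.001,"dz":0.17,"ax":0,"ay":0,"az":0,"grip":0.3},{"dx":-0.012,"dy":0.001,"dz":0.17,"ax":0,"ay":0,"az":0,"grip":0.2},{"dx":-0.012,"dy":0.001,"dz":0.17,"ax":0,"ay":0,"az":0,"grip":0.2}]' 
python3 -m handwheel '[{"dx":0,"dy":0,"dz":0,"ax":0,"ay":0,"az":0,"grip":-1},{"dx":0,"dy":0,"dz":0,"ax":0,"ay":0,"az":0,"grip":-1},{"dx":0,"dy":0,"dz":0,"ax":0,"ay":0,"az":0,"grip":-1},{"dx":0,"dy":0,"dz":0,"ax":0,"ay":0,"az":0,"grip":-1},{"dx":0,"dy":0,"dz":0,"ax":0,"ay":0,"az":0,"grip":-1},{"dx":0,"dy":0,"dz":0,"ax":0,"ay":0,"az":0,"grip":-1}]' 50
python3 - <<'E'
from h import *
plan(643.2,253.7,90,-10)
E
```

```text
t: 18.08
tcp_pos: [438.2, 177.6, 30.2]
orientation: [0.766, 0.643, -0.001, -0.0]
contact_force: [0.5, -0.6, 1.0]
width: 0.601
finger_force: 0.0
t: 18.58
tcp_pos: [439.4, 178.2, 31.8]
orientation: [0.766, 0.643, 0.001, 0.0]
contact_force: [-1.7, 0.2, 6.3]
width: 0.452
finger_force: 51.6
d [ 0.1097  0.1877 -0.0579] az 0.0 | cur yaw -10.0 tilt 0.1 tcp [439.4 178.2  31.8] t 18.6 q6 2.13 rows 5.4
```

```bash
python3 -m handwheel '[{"dx":0,"dy":0,"dz":-0.03,"ax":0,"ay":0,"az":0,"grip":-1},{"dx":0.02,"dy":0,"dz":-0.06,"ax":0,"ay":0,"az":0,"grip":-1},{"dx":0.05,"dy":0.02,"dz":-0.06,"ax":0,"ay":0,"az":0,"grip":-1},{"dx":0.08,"dy":0.04,"dz":-0.06,"ax":0,"ay":0,"az":0,"grip":-1},{"dx":0.11,"dy":0.07,"dz":-0.06,"ax":0,"ay":0,"az":0,"grip":-1},{"dx":0.11,"dy":0.11,"dz":-0.06,"ax":0,"ay":0,"az":0,"grip":-1},{"dx":0.11,"dy":0.15,"dz":-0.06,"ax":0,"ay":0,"az":0,"grip":-1},{"dx":0.11,"dy":0.18,"dz":-0.06,"ax":0,"ay":0,"az":0,"grip":-1},{"dx":0.11,"dy":0.1875,"dz":-0.06,"ax":0,"ay":0,"az":0,"grip":-1},{"dx":0.11,"dy":0.1875,"dz":-0.06,"ax":0,"ay":0,"az":0,"grip":-1}]' 
python3 -m handwheel '[{"dx":0,"dy":0,"dz":0,"ax":0,"ay":0,"az":0,"grip":-1},{"dx":0,"dy":0,"dz":0,"ax":0,"ay":0,"az":0,"grip":-1},{"dx":0,"dy":0,"dz":0,"ax":0,"ay":0,"az":0,"grip":-1},{"dx":0,"dy":0,"dz":0,"ax":0,"ay":0,"az":0,"grip":-1}]' | head -2
python3 - <<'E'
from h import *
m,im=cam("wrist");save("w12",im)
h,s,v=hsv(im);dk=(v<45)&(s<150)
c=[c for c in blobs(dk,20) if 150<c[:,0,1].mean()<320 and 225<c[:,0,0].mean()<290]
print([ (k[:,0].mean(0).round(1),cv2.boundingRect(k)) for k in c])
plan(643.2,253.7,32,-10)
E
```

```text
t: 19.42
tcp_pos: [645.2, 252.8, 89.6]
orientation: [0.767, 0.642, 0.0, 0.001]
contact_force: [-0.1, 0.4, -4.3]
width: 0.45
finger_force: 52.7
t: 19.75
tcp_pos: [641.1, 253.9, 90.8]
[]
d [0.     0.0018 0.059 ] az 0.1 | cur yaw -9.9 tilt 0.03 tcp [641.5 254.   91. ] t 19.8 q6 2.12 rows 1.4
```

View pics/w12.png

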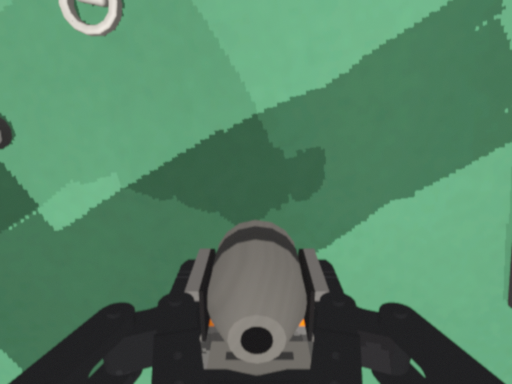

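The chuck is held centred (nose at (257,341)). Lowering it.

```bash
python3 -m handwheel '[{"dx":0.001,"dy":0.0015,"dz":0.02,"ax":0,"ay":0,"az":0,"grip":-1},{"dx":0.001,"dy":0.0015,"dz":0.04,"ax":0,"ay":0,"az":0,"grip":-1},{"dx":0.001,"dy":0.0015,"dz":0.05,"ax":0,"ay":0,"az":0,"grip":-1},{"dx":0.001,"dy":0.0015,"dz":0.057,"ax":0,"ay":0,"az":0,"grip":-1},{"dx":0.001,"dy":0.0015,"dz":0.057,"ax":0,"ay":0,"az":0,"grip":-1},{"dx":0.001,"dy":0.0015,"dz":0.057,"ax":0,"ay":0,"az":0,"grip":-1},{"dx":0.001,"dy":0.0015,"dz":0.057,"ax":0,"ay":0,"az":0,"grip":-1}]' | grep -E "tcp|cont" 
python3 -m handwheel '[{"dx":0,"dy":0,"dz":0.001,"ax":0,"ay":0,"az":0,"grip":-1},{"dx":0,"dy":0,"dz":0.0015,"ax":0,"ay":0,"az":0,"grip":-1},{"dx":0,"dy":0,"dz":0.0015,"ax":0,"ay":0,"az":0,"grip":-1}]' | grep -E "tcp|cont"
python3 - <<'E'
from h import *
plan(643.2,253.7,32,-10)
E
```

```text
tcp_pos: [644.7, 254.7, 34.5]
contact_force: [0.2, 0.2, -5.0]
tcp_pos: [644.3, 254.4, 32.4]
contact_force: [-0.4, -1.2, -3.8]
d [-0.0009 -0.001   0.0004] az 0.0 | cur yaw -10.0 tilt 0.01 tcp [644.3 254.4  32.4] t 20.6 q6 2.12 rows 0.0
```

```bash
python3 -m handwheel '[{"dx":0,"dy":-0.001,"dz":0,"ax":0,"ay":0,"az":0,"grip":-1},{"dx":0,"dy":-0.001,"dz":0.001,"ax":0,"ay":0,"az":0,"grip":-1},{"dx":0,"dy":-0.001,"dz":0.0015,"ax":0,"ay":0,"az":0,"grip":-1},{"dx":0,"dy":-0.001,"dz":0.0015,"ax":0,"ay":0,"az":0,"grip":-1}]' | grep -E "tcp|cont"
python3 -m handwheel '[{"dx":0,"dy":0,"dz":0,"ax":0,"ay":0,"az":0,"grip":0.1},{"dx":0,"dy":0,"dz":0,"ax":0,"ay":0,"az":0,"grip":0.4},{"dx":0,"dy":0,"dz":0,"ax":0,"ay":0,"az":0,"grip":0.6},{"dx":0,"dy":0,"dz":0,"ax":0,"ay":0,"az":0,"grip":0.6},{"dx":0,"dy":0,"dz":-0.04,"ax":0,"ay":0,"az":0,"grip":0.6},{"dx":0,"dy":0,"dz":-0.08,"ax":0,"ay":0,"az":0,"grip":0.6},{"dx":0,"dy":0,"dz":-0.12,"ax":0,"ay":0,"az":0,"grip":0.6},{"dx":0,"dy":0,"dz":-0.15,"ax":0,"ay":0,"az":0,"grip":0.6},{"dx":0,"dy":0,"dz":-0.17,"ax":0,"ay":0,"az":0,"grip":0.6},{"dx":0,"dy":0,"dz":-0.17,"ax":0,"ay":0,"az":0,"grip":0.6}]' | grep -E "tcp|cont|width"
python3 - <<'E'
from h import *
m,im=cam("wrist");save("w13",im)
mt,it=cam("top");a=it[100:250,100:350]
save("c13",np.hstack([cv2.resize(im,(400,300)),cv2.resize(a,(400,240))[:, :] if 0 else cv2.resize(a,(400,300))]))
plan(423,-190,200,6)
E
```

```text
tcp_pos: [643.2, 254.6, 31.8]
contact_force: [-2.7, -0.7, 5.2]
tcp_pos: [646.3, 255.7, 207.2]
contact_force: [0.7, 0.6, 1.0]
width: 0.8
d [-0.4764 -0.1405  0.0008] az -16.0 | cur yaw -10.0 tilt 0.16 tcp [644.  254.8 201.8] t 21.9 q6 2.12 rows 11.9
```

View pics/c13.png

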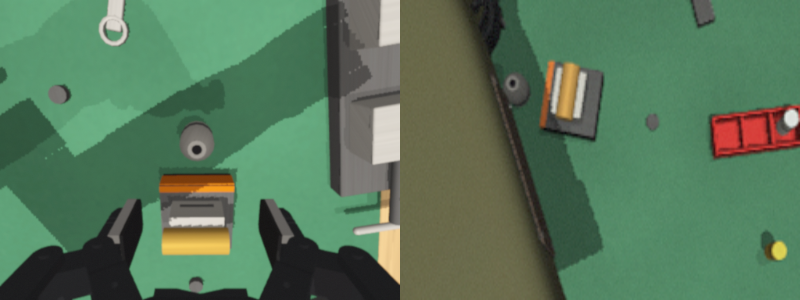

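The chuck stands left of the riser, in line with the middle of the striped side: chuck at px 197, riser mid at 197. I count 16 pictures viewed, which is over the limit of 14, so I'll view no more and work from numbers only.

```bash
python3 -m handwheel '[{"dx":-0.46,"dy":-0.14,"dz":0,"ax":0,"ay":0,"az":-5,"grip":0.3},{"dx":-0.46,"dy":-0.14,"dz":0,"ax":0,"ay":0,"az":-10,"grip":0.3},{"dx":-0.46,"dy":-0.14,"dz":0,"ax":0,"ay":0,"az":-16,"grip":0.3},{"dx":-0.46,"dy":-0.14,"dz":0,"ax":0,"ay":0,"az":-16,"grip":0.3},{"dx":-0.46,"dy":-0.14,"dz":0,"ax":0,"ay":0,"az":-16,"grip":0.3},{"dx":-0.46,"dy":-0.14,"dz":0,"ax":0,"ay":0,"az":-16,"grip":0.3},{"dx":-0.46,"dy":-0.14,"dz":0,"ax":0,"ay":0,"az":-16,"grip":0.3},{"dx":-0.46,"dy":-0.14,"dz":0,"ax":0,"ay":0,"az":-16,"grip":0.3},{"dx":-0.46,"dy":-0.14,"dz":0,"ax":0,"ay":0,"az":-16,"grip":0.3},{"dx":-0.46,"dy":-0.14,"dz":0,"ax":0,"ay":0,"az":-16,"grip":0.3}]' | head -2
python3 - <<'E'
from h import *
plan(430,-175,200,5.8)
E
```

```text
t: 22.73
tcp_pos: [452.0, -118.1, 198.8]
d [-0.0543 -0.0279 -0.0011] az 0.2 | cur yaw 6.0 tilt 0.19 tcp [ 452.  -118.1  198.8] t 22.7 q6 1.21 rows 1.5
```

```bash
python3 -m handwheel '[{"dx":-0.054,"dy":-0.028,"dz":0,"ax":0,"ay":0,"az":0,"grip":0.3},{"dx":-0.054,"dy":-0.028,"dz":0,"ax":0,"ay":0,"az":0,"grip":0.3},{"dx":-0.054,"dy":-0.028,"dz":0,"ax":0,"ay":0,"az":0,"grip":0.3},{"dx":-0.054,"dy":-0.028,"dz":0,"ax":0,"ay":0,"az":0,"grip":0.3},{"dx":-0.054,"dy":-0.028,"dz":0,"ax":0,"ay":0,"az":0,"grip":0.3}]' | head -2
python3 - <<'E'
from h import *
m,im=cam("wrist");h,s,v=hsv(im)
mk=(h>=18)&(h<34)&(s>120)&(v>60);mk[290:]=0
for c in blobs(mk,100)[:3]:
    print("yel",c[:,0].mean(0).round(),cv2.contourArea(c),cv2.boundingRect(c))
for vt in(150,180,200):
    k=(h>=18)&(h<34)&(s>120)&(v>vt);k[290:]=0
    for c in blobs(k,100)[:2]:
        (u,w),r=cv2.minEnclosingCircle(c);print(vt,(round(u,1),round(w,1),round(r,1)),ray(m,u,w,70).round(1))
red=((h<5)|(h>174))&(s>150)&(v>60)
for c in blobs(red,500)[:2]:print("red",recton(m,c,40),cv2.boundingRect(c))
X=[423,-188.6];print("expect",proj(m,[*X,70]),proj(m,[*X,0]))
plan(430,-175,200,5.8)
E
```

```text
t: 23.15
tcp_pos: [431.9, -172.9, 199.6]
yel [244. 188.] 1091.5 (228, 164, 30, 48)
150 (242.4, 196.5, 15.1) [ 420.9 -176.3]
180 (242.5, 197.0, 14.8) [ 421.  -176.7]
200 (242.5, 196.5, 14.6) [ 421.  -176.3]
red [ 574.1 -152.4   65.8  145.6    5.7] (379, 88, 101, 166)
expect [243.62278467 211.38344522] [246.33075832 186.43080779]
d [-0.0021 -0.0025 -0.0002] az 0.3 | cur yaw 6.1 tilt 0.11 tcp [ 432.2 -172.6  199.8] t 23.2 q6 1.08 rows 0.1
```

Run:
```python
from h import *
plan(421,-176.5,64,5.8)
```

```text
d [-0.0028 -0.0114  0.1358] az 0.3 | cur yaw 6.1 tilt 0.11 tcp [ 432.2 -172.6  199.8] t 23.2 q6 1.08 rows 3.3
```

```bash
python3 -m handwheel '[{"dx":-0.003,"dy":-0.0115,"dz":0.03,"ax":0,"ay":0,"az":0.3,"grip":0.3},{"dx":-0.003,"dy":-0.0115,"dz":0.06,"ax":0,"ay":0,"az":0.3,"grip":0.3},{"dx":-0.003,"dy":-0.0115,"dz":0.09,"ax":0,"ay":0,"az":0.3,"grip":0.3},{"dx":-0.003,"dy":-0.0115,"dz":0.12,"ax":0,"ay":0,"az":0.3,"grip":0.2},{"dx":-0.003,"dy":-0.0115,"dz":0.136,"ax":0,"ay":0,"az":0.3,"grip":0.1},{"dx":-0.003,"dy":-0.0115,"dz":0.136,"ax":0,"ay":0,"az":0.3,"grip":0},{"dx":-0.003,"dy":-0.0115,"dz":0.136,"ax":0,"ay":0,"az":0.3,"grip":0}]' | grep -E "tcp|cont"
python3 -m handwheel '[{"dx":0,"dy":0,"dz":0,"ax":0,"ay":0,"az":0,"grip":-1},{"dx":0,"dy":0,"dz":0,"ax":0,"ay":0,"az":0,"grip":-1},{"dx":0,"dy":0,"dz":0,"ax":0,"ay":0,"az":0,"grip":-1},{"dx":0,"dy":0,"dz":0,"ax":0,"ay":0,"az":0,"grip":-1},{"dx":0,"dy":0,"dz":0,"ax":0,"ay":0,"az":0,"grip":-1},{"dx":0,"dy":0,"dz":0,"ax":0,"ay":0,"az":0,"grip":-1}]' 25
python3 - <<'E'
from h import *
plan(582,-151.5,180,5.8)
E
```

```text
tcp_pos: [420.8, -176.4, 64.0]
contact_force: [-0.0, 0.2, -0.4]
t: 24.28
tcp_pos: [422.5, -178.2, 65.8]
orientation: [0.671, 0.741, 0.001, 0.001]
contact_force: [-0.0, -0.5, 6.3]
width: 0.269
finger_force: 26.0
d [ 0.0106  0.1617 -0.1137] az -0.1 | cur yaw 5.7 tilt 0.17 tcp [ 422.5 -178.2   65.8] t 24.3 q6 1.07 rows 4.7
```

```bash
python3 -m handwheel '[{"dx":0,"dy":0,"dz":-0.04,"ax":0,"ay":0,"az":0,"grip":-1},{"dx":0,"dy":0,"dz":-0.08,"ax":0,"ay":0,"az":0,"grip":-1},{"dx":0,"dy":0.03,"dz":-0.11,"ax":0,"ay":0,"az":0,"grip":-1},{"dx":0,"dy":0.06,"dz":-0.11,"ax":0,"ay":0,"az":0,"grip":-1},{"dx":0.01,"dy":0.09,"dz":-0.11,"ax":0,"ay":0,"az":0,"grip":-1},{"dx":0.01,"dy":0.12,"dz":-0.11,"ax":0,"ay":0,"az":0,"grip":-1},{"dx":0.01,"dy":0.15,"dz":-0.11,"ax":0,"ay":0,"az":0,"grip":-1},{"dx":0.0105,"dy":0.1615,"dz":-0.11,"ax":0,"ay":0,"az":0,"grip":-1},{"dx":0.0105,"dy":0.1615,"dz":-0.11,"ax":0,"ay":0,"az":0,"grip":-1},{"dx":0.0105,"dy":0.1615,"dz":-0.11,"ax":0,"ay":0,"az":0,"grip":-1}]' | grep -E "tcp|cont|wid"
python3 - <<'E'
from h import *
m,im=cam("wrist");h,s,v=hsv(im);save("w20",im)
red=((h<5)|(h>174))&(s>150)&(v>40)
for c in blobs(red,500)[:2]:print("red",recton(m,c,40),cv2.boundingRect(c),cv2.approxPolyDP(c,5,True)[:,0].tolist())
# bright red = top rims; show row/col extents
for r in (60,70,80,90,100,110,120,130): 
    w=np.where(red[r])[0];print(r,(w.min(),w.max(),len(w)) if len(w) else None,end=' ')
for sg in (1,-1):
    y=np.array([np.cos(np.radians(95.8)),np.sin(np.radians(95.8))]);x=np.array([y[1],-y[0]])
    for q in (26,-26): print("exp rim",sg,q,proj(m,[*(np.array([582.1,-151.3])+sg*74*y+q*x),40]).round(1))
plan(582,-151.5,180,5.8)
E
```

```text
tcp_pos: [580.6, -151.1, 174.0]
contact_force: [-0.2, -0.3, -0.7]
width: 0.272
red [ 581.2 -141.3   50.9  127.6    5.7] (224, 95, 70, 159) [[226, 96], [229, 248], [236, 214], [257, 204], [273, 214], [281, 253], [289, 246], [293, 97]]
red [ 815.  -273.4   55.    36.3   89.9] (468, 316, 44, 48) [[511, 317], [486, 316], [468, 363], [485, 327], [511, 351]]
60 None 70 None 80 None 90 None 100 (np.int64(224), np.int64(293), 70) 110 (np.int64(225), np.int64(293), 69) 120 (np.int64(225), np.int64(293), 69) 130 (np.int64(225), np.int64(292), 68) exp rim 1 26 [294.5  94.6]
exp rim 1 -26 [222.7  94.8]
exp rim -1 26 [288.9 274.1]
exp rim -1 -26 [228.5 274.1]
d [-0.0005  0.0022 -0.0059] az -0.1 | cur yaw 5.7 tilt 0.14 tcp [ 579.7 -151.2  174.1] t 25.2 q6 1.22 rows 0.2
```

The case is confirmed at (582,-151.5), 5.8°. Lowering yellow into the middle cell.

```bash
python3 -m handwheel '[{"dx":-0.002,"dy":0.002,"dz":0,"ax":0,"ay":0,"az":0,"grip":-1},{"dx":-0.002,"dy":0.002,"dz":0.02,"ax":0,"ay":0,"az":0,"grip":-1},{"dx":-0.002,"dy":0.002,"dz":0.05,"ax":0,"ay":0,"az":0,"grip":-1},{"dx":-0.002,"dy":0.002,"dz":0.08,"ax":0,"ay":0,"az":0,"grip":-1},{"dx":-0.002,"dy":0.002,"dz":0.095,"ax":0,"ay":0,"az":0,"grip":-1},{"dx":-0.002,"dy":0.002,"dz":0.1,"ax":0,"ay":0,"az":0,"grip":-1},{"dx":-0.002,"dy":0.002,"dz":0.1,"ax":0,"ay":0,"az":0,"grip":-1},{"dx":-0.002,"dy":0.002,"dz":0.1,"ax":0,"ay":0,"az":0,"grip":-1}]' | grep -E "tcp|cont|wid"
python3 -m handwheel '[{"dx":0,"dy":0,"dz":0.001,"ax":0,"ay":0,"az":0,"grip":-1},{"dx":0,"dy":0,"dz":0.002,"ax":0,"ay":0,"az":0,"grip":-1},{"dx":0,"dy":0,"dz":0.002,"ax":0,"ay":0,"az":0,"grip":-1}]' | grep -E "tcp|cont|wid"
```

```text
tcp_pos: [583.2, -153.5, 75.6]
contact_force: [1.0, 0.4, -0.4]
width: 0.268
tcp_pos: [583.9, -153.3, 73.9]
contact_force: [0.7, 0.9, -1.2]
width: 0.264
```

```bash
python3 -m handwheel '[{"dx":0,"dy":-0.001,"dz":0.002,"ax":0,"ay":0,"az":0,"grip":-1},{"dx":0,"dy":-0.001,"dz":0.003,"ax":0,"ay":0,"az":0,"grip":-1},{"dx":0,"dy":-0.001,"dz":0.003,"ax":0,"ay":0,"az":0,"grip":-1}]' | grep -E "tcp|cont|wid"
python3 -m handwheel '[{"dx":0,"dy":0,"dz":0.001,"ax":0,"ay":0,"az":0,"grip":-1},{"dx":0,"dy":0,"dz":0.0015,"ax":0,"ay":0,"az":0,"grip":-1},{"dx":0,"dy":0,"dz":0.0015,"ax":0,"ay":0,"az":0,"grip":-1}]' | grep -E "tcp|cont|wid"
```

```text
tcp_pos: [582.2, -153.2, 70.0]
contact_force: [0.3, 0.5, 1.3]
width: 0.272
tcp_pos: [582.3, -153.3, 69.8]
contact_force: [-2.8, -0.0, 10.0]
width: 0.272
```

Yellow is seated. Releasing and going to blue.

```bash
python3 -m handwheel '[{"dx":0,"dy":0,"dz":0,"ax":0,"ay":0,"az":0,"grip":-0.2},{"dx":0,"dy":0,"dz":0,"ax":0,"ay":0,"az":0,"grip":0},{"dx":0,"dy":0,"dz":0,"ax":0,"ay":0,"az":0,"grip":0},{"dx":0,"dy":0,"dz":-0.03,"ax":0,"ay":0,"az":0,"grip":0},{"dx":0,"dy":0,"dz":-0.06,"ax":0,"ay":0,"az":0,"grip":0},{"dx":0,"dy":0,"dz":-0.1,"ax":0,"ay":0,"az":0,"grip":0},{"dx":0,"dy":0,"dz":-0.13,"ax":0,"ay":0,"az":0,"grip":0},{"dx":0,"dy":0,"dz":-0.13,"ax":0,"ay":0,"az":0,"grip":0}]' | grep -E "tcp|cont|wid"
python3 - <<'E'
from h import *
m,im=cam("wrist");h,s,v=hsv(im)
k=(h>=18)&(h<34)&(s>120)&(v>120);
for c in blobs(k,100)[:2]:
    (u,w),r=cv2.minEnclosingCircle(c);print("yel",(round(u,1),round(w,1),round(r,1)),ray(m,u,w,74).round(1))
plan(380,306,205,5.8)
E
```

```text
tcp_pos: [586.0, -154.2, 205.1]
contact_force: [0.1, -0.6, 0.1]
width: 0.499
yel (248.3, 187.3, 16.2) [ 580.7 -150.6]
d [ 0.478  -0.158  -0.0055] az -0.1 | cur yaw 5.7 tilt 0.46 tcp [ 584.8 -153.9  202. ] t 27.3 q6 1.21 rows 12.1
```

Yellow stands at (580.7,-150.6), the middle of its cell.

```bash
python3 -m handwheel '[{"dx":0.478,"dy":-0.158,"dz":0,"ax":0,"ay":0,"az":0,"grip":0.1},{"dx":0.478,"dy":-0.158,"dz":0,"ax":0,"ay":0,"az":0,"grip":0.1},{"dx":0.478,"dy":-0.158,"dz":0,"ax":0,"ay":0,"az":0,"grip":0.1},{"dx":0.478,"dy":-0.158,"dz":0,"ax":0,"ay":0,"az":0,"grip":0.1},{"dx":0.478,"dy":-0.158,"dz":0,"ax":0,"ay":0,"az":0,"grip":0.1},{"dx":0.478,"dy":-0.158,"dz":0,"ax":0,"ay":0,"az":0,"grip":0.1},{"dx":0.478,"dy":-0.158,"dz":0,"ax":0,"ay":0,"az":0,"grip":0.1},{"dx":0.478,"dy":-0.158,"dz":0,"ax":0,"ay":0,"az":0,"grip":0.1},{"dx":0.478,"dy":-0.158,"dz":0,"ax":0,"ay":0,"az":0,"grip":0.1},{"dx":0.478,"dy":-0.158,"dz":0,"ax":0,"ay":0,"az":0,"grip":0.1}]' | head -2
python3 - <<'E'
from h import *
plan(380,310,205,5.8)
E
```

```text
t: 28.13
tcp_pos: [410.5, 228.6, 196.7]
d [ 0.0841 -0.0223 -0.0083] az -0.1 | cur yaw 5.7 tilt 0.15 tcp [410.5 228.6 196.7] t 28.1 q6 1.98 rows 2.1
```

```bash
python3 -m handwheel '[{"dx":0.084,"dy":-0.022,"dz":0,"ax":0,"ay":0,"az":0,"grip":0.1},{"dx":0.084,"dy":-0.022,"dz":0,"ax":0,"ay":0,"az":0,"grip":0.1},{"dx":0.084,"dy":-0.022,"dz":0,"ax":0,"ay":0,"az":0,"grip":0.1},{"dx":0.084,"dy":-0.022,"dz":0,"ax":0,"ay":0,"az":0,"grip":0.1},{"dx":0.084,"dy":-0.022,"dz":0,"ax":0,"ay":0,"az":0,"grip":0.1},{"dx":0.084,"dy":-0.022,"dz":0,"ax":0,"ay":0,"az":0,"grip":0.1}]' | head -2
python3 - <<'E'
from h import *
m,im=cam("wrist");h,s,v=hsv(im);save("w21",im)
for n,lo,hi in(("blue",105,130),("green",52,66)):
  for vt in (60,150,170,190):
    k=(h>=lo)&(h<hi)&(s>(130 if n=="blue" else 180))&(v>vt);k[300:]=0
    for c in blobs(k,80)[:3]:
        (u,w),r=cv2.minEnclosingCircle(c);print(n,vt,(round(u,1),round(w,1),round(r,1)),cv2.boundingRect(c),ray(m,u,w,70).round(1),ray(m,u,w,45).round(1))
plan(380,306,205,5.8)
E
```

```text
t: 28.63
tcp_pos: [382.2, 307.4, 197.3]
blue 60 (253.5, 188.1, 23.2) (239, 165, 30, 47) [379.3 312.1] [379.7 304.5]
blue 60 (304.3, 118.1, 13.3) (292, 108, 26, 23) [410.7 367.9] [414.3 366. ]
blue 150 (306.5, 120.1, 10.7) (297, 110, 21, 21) [412.5 366.7] [416.3 364.7]
blue 150 (253.5, 197.5, 12.7) (242, 186, 25, 19) [380.  304.4] [380.5 296.1]
blue 170 (306.8, 120.4, 10.5) (297, 110, 21, 21) [412.7 366.5] [416.6 364.4]
blue 190 (306.6, 120.4, 9.8) (298, 111, 19, 19) [412.6 366.5] [416.4 364.4]
d [-0.001  -0.0027 -0.0074] az -0.2 | cur yaw 5.6 tilt 0.1 tcp [382.6 307.2 197.6] t 28.7 q6 2.15 rows 0.2
```

Run:
```python
from h import *
m=env.camera_model("top");im=cv2.cvtColor(cv2.imread("pics/top0.png"),cv2.COLOR_BGR2RGB);h,s,v=hsv(im)
for n,lo,hi,y0,x0 in(("blue",105,130,236,140),("green",48,68,258,144)):
    k=(h>=lo)&(h<hi)&(s>150)&(v>110);q=np.zeros_like(k);q[y0:y0+18,x0:x0+20]=k[y0:y0+18,x0:x0+20]
    for c in blobs(q,10)[:1]:(u,w),r=cv2.minEnclosingCircle(c);print(n,u,w,r,ray(m,u,w,70))
plan(380,304.5,64,5.8)
```

```text
blue 148.5 242.5 4.527792930603027 [382.01706818 301.72903219]
d [-0.0023 -0.0027  0.1336] az -0.2 | cur yaw 5.6 tilt 0.1 tcp [382.6 307.2 197.6] t 28.7 q6 2.15 rows 3.2
```

Green is about 56 mm away, so the narrow opening clears it. Gripping the large blue.

```bash
python3 -m handwheel '[{"dx":-0.003,"dy":-0.002,"dz":0.02,"ax":0,"ay":0,"az":0,"grip":-0.1},{"dx":-0.003,"dy":-0.002,"dz":0.04,"ax":0,"ay":0,"az":0,"grip":-0.1},{"dx":-0.003,"dy":-0.002,"dz":0.07,"ax":0,"ay":0,"az":0,"grip":-0.1},{"dx":-0.003,"dy":-0.002,"dz":0.1,"ax":0,"ay":0,"az":0,"grip":-0.1},{"dx":-0.003,"dy":-0.002,"dz":0.12,"ax":0,"ay":0,"az":0,"grip":-0.1},{"dx":-0.003,"dy":-0.002,"dz":0.1335,"ax":0,"ay":0,"az":0,"grip":-0.1},{"dx":-0.003,"dy":-0.002,"dz":0.1335,"ax":0,"ay":0,"az":0,"grip":-0.1},{"dx":-0.003,"dy":-0.002,"dz":0.1335,"ax":0,"ay":0,"az":0,"grip":-0.1}]' | grep -E "tcp|cont"
python3 -m handwheel '[{"dx":0,"dy":0,"dz":0,"ax":0,"ay":0,"az":0,"grip":-1},{"dx":0,"dy":0,"dz":0,"ax":0,"ay":0,"az":0,"grip":-1},{"dx":0,"dy":0,"dz":0,"ax":0,"ay":0,"az":0,"grip":-1},{"dx":0,"dy":0,"dz":0,"ax":0,"ay":0,"az":0,"grip":-1},{"dx":0,"dy":0,"dz":0,"ax":0,"ay":0,"az":0,"grip":-1}]' 25
python3 - <<'E'
from h import *
plan(577.1,-103.7,185,5.8)
E
```

```text
tcp_pos: [380.7, 304.0, 64.3]
contact_force: [-0.4, -0.2, 0.2]
t: 29.77
tcp_pos: [381.5, 306.2, 65.7]
orientation: [0.671, 0.741, 0.001, 0.0]
contact_force: [0.1, -0.9, 4.0]
width: 0.271
finger_force: 26.7
d [-0.4272  0.1541 -0.1194] az -0.1 | cur yaw 5.7 tilt 0.13 tcp [381.5 306.2  65.7] t 29.8 q6 2.15 rows 11.3
```

```bash
python3 -m handwheel '[{"dx":0,"dy":0,"dz":-0.04,"ax":0,"ay":0,"az":0,"grip":-1},{"dx":0,"dy":0,"dz":-0.08,"ax":0,"ay":0,"az":0,"grip":-1},{"dx":-0.03,"dy":0.01,"dz":-0.11,"ax":0,"ay":0,"az":0,"grip":-1},{"dx":-0.07,"dy":0.025,"dz":-0.12,"ax":0,"ay":0,"az":0,"grip":-1},{"dx":-0.11,"dy":0.04,"dz":-0.12,"ax":0,"ay":0,"az":0,"grip":-1},{"dx":-0.15,"dy":0.055,"dz":-0.12,"ax":0,"ay":0,"az":0,"grip":-1},{"dx":-0.19,"dy":0.07,"dz":-0.12,"ax":0,"ay":0,"az":0,"grip":-1},{"dx":-0.23,"dy":0.085,"dz":-0.12,"ax":0,"ay":0,"az":0,"grip":-1},{"dx":-0.27,"dy":0.1,"dz":-0.12,"ax":0,"ay":0,"az":0,"grip":-1},{"dx":-0.31,"dy":0.11,"dz":-0.12,"ax":0,"ay":0,"az":0,"grip":-1}]' | grep -E "tcp|cont|wid"
python3 - <<'E'
from h import *
plan(577.3,-105,182,5.8)
E
```

```text
tcp_pos: [519.0, 14.5, 185.0]
contact_force: [0.7, 0.5, -1.0]
width: 0.268
d [-0.1247  0.0461  0.003 ] az -0.1 | cur yaw 5.7 tilt 0.07 tcp [519.   14.5 185. ] t 30.6 q6 1.5 rows 3.2
```

```bash
python3 -m handwheel '[{"dx":-0.04,"dy":0.015,"dz":0,"ax":0,"ay":0,"az":0,"grip":-1},{"dx":-0.08,"dy":0.03,"dz":0,"ax":0,"ay":0,"az":0,"grip":-1},{"dx":-0.11,"dy":0.04,"dz":0,"ax":0,"ay":0,"az":0,"grip":-1},{"dx":-0.125,"dy":0.046,"dz":0,"ax":0,"ay":0,"az":0,"grip":-1},{"dx":-0.125,"dy":0.046,"dz":0,"ax":0,"ay":0,"az":0,"grip":-1},{"dx":-0.125,"dy":0.046,"dz":0,"ax":0,"ay":0,"az":0,"grip":-1},{"dx":-0.125,"dy":0.046,"dz":0,"ax":0,"ay":0,"az":0,"grip":-1},{"dx":-0.125,"dy":0.046,"dz":0,"ax":0,"ay":0,"az":0,"grip":-1}]' | grep -E "tcp|cont|wid"
python3 - <<'E'
from h import *
plan(577.3,-105,73,5.8)
m,im=cam("wrist");h,s,v=hsv(im)
red=((h<5)|(h>174))&(s>150)&(v>40);red[300:]=0
for c in blobs(red,300)[:2]:print("red",cv2.boundingRect(c),cv2.approxPolyDP(c,5,True)[:,0].tolist())
y=np.array([np.cos(np.radians(95.8)),np.sin(np.radians(95.8))]);x=np.array([y[1],-y[0]])
for q in (26,-26): print("exp",proj(m,[*(np.array([582.,-151.5])+74*y+q*x),40]).round(1))
k=(h>=105)&(h<130)&(s>130)
for c in blobs(k,200)[:1]:print("blue",cv2.boundingRect(c))
E
```

```text
tcp_pos: [575.4, -102.3, 184.6]
contact_force: [-0.0, 0.4, -0.4]
width: 0.273
d [-0.0029  0.0018  0.1116] az -0.0 | cur yaw 5.8 tilt 0.07 tcp [ 575.4 -102.3  184.6] t 31.3 q6 1.29 rows 2.7
red (228, 151, 63, 108) [[232, 151], [230, 248], [236, 221], [256, 209], [273, 220], [281, 258], [288, 246], [290, 160], [284, 151]]
exp [291.2 158.8]
exp [226.2 158.9]
blue (228, 212, 58, 109)
```

```bash
python3 -m handwheel '[{"dx":-0.0025,"dy":0.0015,"dz":0.02,"ax":0,"ay":0,"az":0,"grip":-1},{"dx":-0.0025,"dy":0.0015,"dz":0.05,"ax":0,"ay":0,"az":0,"grip":-1},{"dx":-0.0025,"dy":0.0015,"dz":0.08,"ax":0,"ay":0,"az":0,"grip":-1},{"dx":-0.0025,"dy":0.0015,"dz":0.1,"ax":0,"ay":0,"az":0,"grip":-1},{"dx":-0.0025,"dy":0.0015,"dz":0.112,"ax":0,"ay":0,"az":0,"grip":-1},{"dx":-0.0025,"dy":0.0015,"dz":0.112,"ax":0,"ay":0,"az":0,"grip":-1},{"dx":-0.0025,"dy":0.0015,"dz":0.112,"ax":0,"ay":0,"az":0,"grip":-1},{"dx":-0.0025,"dy":0.0015,"dz":0.112,"ax":0,"ay":0,"az":0,"grip":-1}]' | grep -E "tcp|cont|wid"
python3 -m handwheel '[{"dx":0,"dy":0,"dz":0.0015,"ax":0,"ay":0,"az":0,"grip":-1},{"dx":0,"dy":0,"dz":0.0025,"ax":0,"ay":0,"az":0,"grip":-1},{"dx":0,"dy":0,"dz":0.0025,"ax":0,"ay":0,"az":0,"grip":-1}]' | grep -E "tcp|cont|wid"
```

```text
tcp_pos: [578.3, -105.3, 73.5]
contact_force: [-0.4, -0.1, -0.9]
width: 0.272
tcp_pos: [578.2, -105.9, 70.7]
contact_force: [-1.0, 0.5, -1.4]
width: 0.27
```

```bash
python3 -m handwheel '[{"dx":0,"dy":0,"dz":0.001,"ax":0,"ay":0,"az":0,"grip":-1},{"dx":0,"dy":0,"dz":0.0015,"ax":0,"ay":0,"az":0,"grip":-1},{"dx":0,"dy":0,"dz":0.0015,"ax":0,"ay":0,"az":0,"grip":-1}]' | grep -E "tcp|cont|wid"
python3 -m handwheel '[{"dx":0,"dy":0,"dz":0,"ax":0,"ay":0,"az":0,"grip":-0.3},{"dx":0,"dy":0,"dz":0,"ax":0,"ay":0,"az":0,"grip":-0.1},{"dx":0,"dy":0,"dz":0,"ax":0,"ay":0,"az":0,"grip":0},{"dx":0,"dy":0,"dz":-0.03,"ax":0,"ay":0,"az":0,"grip":0},{"dx":0,"dy":0,"dz":-0.06,"ax":0,"ay":0,"az":0,"grip":0},{"dx":0,"dy":0,"dz":-0.1,"ax":0,"ay":0,"az":0,"grip":0},{"dx":0,"dy":0,"dz":-0.13,"ax":0,"ay":0,"az":0,"grip":0},{"dx":0.03,"dy":-0.03,"dz":-0.15,"ax":0,"ay":0,"az":0,"grip":0},{"dx":0.03,"dy":-0.06,"dz":-0.15,"ax":0,"ay":0,"az":0,"grip":0},{"dx":0.03,"dy":-0.06,"dz":-0.15,"ax":0,"ay":0,"az":0,"grip":0}]' | grep -E "t:|tcp|cont|wid"
python3 - <<'E'
from h import *
for n in("wrist","top"):
    m,im=cam(n);h,s,v=hsv(im);save("fin_"+n,im)
    for nm,k in(("blue",(h>=105)&(h<130)&(s>130)&(v>140)),("yel",(h>=18)&(h<34)&(s>120)&(v>150)),("white",(s<50)&(v>170)),("brass",(h>=10)&(h<30)&(s>120)&(v>60)),("grey",(s<60)&(v>80)&(v<190)),("orange",(h>3)&(h<18)&(s>170)&(v>90))):
        if n=="wrist": k=k.copy();k[300:]=0
        for c in blobs(k,25):
            (u,w),r=cv2.minEnclosingCircle(c);z=86 if nm in("brass",) else 40 if nm in ("grey","orange") else 74
            p=ray(m,u,w,z)
            if (560<p[0]<680 and -240<p[1]<280):print(n,nm,(round(u,1),round(w,1),round(r,1)),p.round(1),recton(m,c,z))
m,_=cam("top");print("exp chuck nose",proj(m,[643.5,254,60]),"bar",proj(m,[626.5,160,86]))
E
```

```text
tcp_pos: [578.1, -106.1, 69.0]
contact_force: [-1.5, -0.5, 1.1]
width: 0.269
t: 33.32
tcp_pos: [508.8, -81.0, 219.5]
contact_force: [-1.2, 0.5, -0.9]
width: 0.5
wrist blue (334.0, 225.0, 13.4) [ 577.3 -107.4] [ 577.3 -107.5   22.2   22.5    9.1]
wrist yel (337.0, 266.5, 8.2) [ 586.8 -146.7] [ 588.  -145.8    5.2   16.4   39.3]
wrist brass (325.5, 253.0, 26.9) [ 571.1 -128.5] [ 573.  -126.8   16.9   48.8   53.9]
wrist grey (317.0, 274.5, 25.8) [ 579.1 -176.4] [ 584.  -175.3   14.4   59.8   21.2]
wrist grey (362.0, 67.5, 8.1) [585.8  21.5] [585.   21.7  12.3   4.   74.2]
wrist grey (369.0, 69.0, 12.4) [591.9  20.9] [594.5  21.8  11.2  19.   14.1]
wrist orange (313.5, 239.0, 10.5) [ 569.5 -137.6] [ 565.5 -136.3   21.7   10.    70. ]
top yel (205.2, 145.4, 13.7) [630.6 157.8] [631.5 159.9  23.7  70.7  79.9]
top white (211.5, 147.0, 11.3) [626.1 141.4] [626.  140.5  10.9  59.   79.9]
top white (198.0, 145.0, 11.2) [631.7 176.3] [632.1 178.1   8.8  58.6  80.1]
top white (169.7, 141.4, 3.7) [641.7 249.7] [642.8 250.1  18.2  15.8  89.5]
top brass (204.5, 145.5, 14.1) [627.7 158.1] [628.  158.3  25.1  71.6  80.2]
top brass (192.0, 147.0, 16.5) [624.  190.1] [624.5 191.7   9.6  85.1  79.8]
top grey (208.5, 149.5, 22.1) [626.6 152.8] [627.2 152.7  80.3  89.3  79.9]
top grey (171.7, 143.5, 7.8) [643.6 251.1] [643.7 250.3  40.5  39.6  44.6]
top orange (191.5, 147.0, 16.4) [633.8 198.2] [634.  198.6   6.5  88.4  80.1]
exp chuck nose [169.09552114 141.94336004] bar [203.7628069 145.9493662]
```

```bash
python3 -c "
from bench import env
print(env.close_job())"
```

```text
the job is handed in; nothing more can be done
None
```

Job handed in at about 33 s: the final readings put the V-block, bar, chuck, yellow and blue where asked and I never handled the white tube, but I viewed 16 pictures against the limit of 14, and blue is about 4 mm off its cell centre (well clear of the walls).

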